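Load, shut and start the bench dryer

ROBOT

A 7-joint arm with a two-finger parallel gripper is mounted at the origin on the work surface. World frame = base frame: x ahead of the robot, y to its left, z up, the work surface at z = 0. Lengths are in m, angles in rad, forces in N, time in s.
With the tool pointing down it reaches from about 0.4 to 0.85 m from the base axis. Payload 10.4 kg.
Tool frame: the origin (TCP) lies at the very end of the fingers, on their centre line; the grasp point (between the pads) lies 19 mm behind it (manip.grip_point_offset is the distance from the TCP to the grasp point, in m); z points along the fingers, y is the line along which they close (so a half turn about z gives the same grasp; the last joint's range is limited). The gripper opens to 85 mm and grips with 20 to 120 N. Pads are 22 mm wide; open, the fingers measure 114 mm over their backs; the gripper's body (76 mm by 85 mm) begins 54 mm behind the grasp point. The pads swing forward as they close: fully open they stand 13 mm farther back than shut.
Start: joints at [1.133, 0.332, -0.065, 1.46, 0.022, 1.35, -0.088], TCP at [0.252, -0.572, 0.231] pointing down, gripper open.
Joint ranges: [-2.6, 2.6], [-0.5, 2.12], [-1.47, 1.34], [0.16, 2.42], [-1.27, 4.41], [0.06, 2.06], [-2.6, 2.6]. Speed limits (rad/s): [2.22, 2.22, 2.79, 2.79, 3.14, 3.14, 3.14].

INTERFACE

Orientations are given as a unit quaternion [x, y, z, w].
In Python, from workcell import manip gives the robot as it stands. The module is installed in compiled form; this text tells all that it offers.
- The arm moves only by the tool step_arm, never from a script. Its argument "moves" is a list of rows, each a list of 7 numbers: the closure, from 0 (fully open) to 1 (shut), then the shift along the world's x, y, z in mm, then the turn, a rotation vector about the world's x, y, z in rad. In form: [[grip, tx, ty, tz, ax, ay, az], ...]. A call has 1 to 10 rows; each row is the pose to reach, as a shift and turn from the pose commanded when the call began; what a row does not reach only later rows make up. A row lasts 1/10 s, in which the tool goes at most 50 mm and 8.59 degrees, less where a joint would pass 70% of its speed; a pose out of reach is approached as far as the arm can. A call with a gripper value outside its range is refused whole. The fingers move at their own pace and stop on an object; "grip_force" is the grip in N (left out, the last holds). Time passes only in rows, so rows that repeat a pose let the fingers close. It gives the time, the measured TCP pose, the force, the opening and the grip force at its end, in the units of the state.
- manip.get_obs(): the state, without advancing time (a new reading comes with each control period).
- manip.camera(name): name is "scene" or "side" or "wrist"; returns a dict with "image" (400x640x3 uint8, blue, green, red), "K" (3x3 intrinsics, pixels), "dist_coeffs" ([k1, k2, p1, p2, k3] as OpenCV has them; the pictures are not rectified), "rvec" (rotation vector, rad) and "tvec" (3), from world to camera coordinates, as OpenCV has them; the wrist camera has in their place "mount" (4x4, takes a point from camera to tool coordinates, whose origin is the TCP and whose axes are the flange's). Camera axes: x right, y down, z forward; pixel columns grow to the right and rows downward; lengths in m; the calibration is good to about 2 mm. A picture is of the moment at which its call begins: read the wrist's pose just before it. There is no depth.
- manip.hand_in(): hands the job in; it is judged then, once.
The state is a dict: "clock": time; "joint_pos": joint angles; "joint_velocities": joint speeds; "tau": joint torques, N m; "position": TCP position; "ee_rot": TCP orientation; "ft_force": force on the tool from outside, world axes, zero at the start; "torque": the same for the moment, N m; "grip_width": opening from 0.0 (shut) to 1.0 (fully open); "grasp_force": force on a finger pad.
Only numpy, scipy, OpenCV 4.12 (cv2) and the standard library are available. Lean on these libraries where they do the work, as an engineer would, in place of code of your own. Each camera call takes 0.05 s, during which the arm holds its last target. There are 200 camera calls.

TASK

Stand every plaster spatula from the mat upright in the cups of the bench dryer, handle down on the cup floor and blade up, with the dryer's flap left open until all of them are in. Then push the front flap shut until it seats on its catch, and only after that turn the timer knob so that its white pointer line meets the one long tick. Leave the bottle, jar and bowl where they stand.

Things in the scene. Friction and masses are not known exactly. Their poses are not given: they have to be found in the camera images.
- spatula0: plaster spatula lying on the mat; may be absent. Square wooden handle 20 x 20 x 110 mm, then a flat steel blade 16 wide, 3 thick, 75 mm long with a rounded end (193 mm in all); 60 g, balanced 15 mm to the blade side of the handle's middle. Origin: middle of the handle, on its axis, 55 mm from the butt; x runs along it to the blade. Lies on any handle face.
- spatula1: plaster spatula lying on the mat; may be absent. Square wooden handle 20 x 20 x 110 mm, then a flat steel blade 16 wide, 3 thick, 75 mm long with a rounded end (193 mm in all); 60 g, balanced 15 mm to the blade side of the handle's middle. Origin: middle of the handle, on its axis, 55 mm from the butt; x runs along it to the blade. Lies on any handle face.
- spatula2: plaster spatula lying on the mat; may be absent. Square wooden handle 20 x 20 x 110 mm, then a flat steel blade 16 wide, 3 thick, 75 mm long with a rounded end (193 mm in all); 60 g, balanced 15 mm to the blade side of the handle's middle. Origin: middle of the handle, on its axis, 55 mm from the butt; x runs along it to the blade. Lies on any handle face.
- spatula3: plaster spatula lying on the mat; may be absent. Square wooden handle 20 x 20 x 110 mm, then a flat steel blade 16 wide, 3 thick, 75 mm long with a rounded end (193 mm in all); 60 g, balanced 15 mm to the blade side of the handle's middle. Origin: middle of the handle, on its axis, 55 mm from the butt; x runs along it to the blade. Lies on any handle face.
- spatula4: plaster spatula lying on the mat; may be absent. Square wooden handle 20 x 20 x 110 mm, then a flat steel blade 16 wide, 3 thick, 75 mm long with a rounded end (193 mm in all); 60 g, balanced 15 mm to the blade side of the handle's middle. Origin: middle of the handle, on its axis, 55 mm from the butt; x runs along it to the blade. Lies on any handle face.
- mat: fixed black rubber bench mat 370 x 270 x 3 mm on which the spatulas lie side by side, about 65 mm apart, blades roughly to the robot's right (-y). Origin: centre of its underside
- dryer: white bench dryer, fixed: base 150 (x) by 400 (y) by 35 mm high, origin at the centre of its underside, front -x. Along y a row of five square steel cups (39 mm outside, rims 95 mm above the bench, 52 mm apart); end walls 95 mm high at y = 194 and -84 mm; at y -87 to -199 a grey pod, top 60 mm above the bench, with the timer knob; the flap in front of the cups
- cup0 (a point): centre of the inner floor of cup 0 (38 mm above the bench; the cup is 57 mm deep, 33 x 33 mm inside, walls along the dryer's x and y)
- cup1 (a point): centre of the inner floor of cup 1 (38 mm above the bench; the cup is 57 mm deep, 33 x 33 mm inside, walls along the dryer's x and y)
- cup2 (a point): centre of the inner floor of cup 2 (38 mm above the bench; the cup is 57 mm deep, 33 x 33 mm inside, walls along the dryer's x and y)
- cup3 (a point): centre of the inner floor of cup 3 (38 mm above the bench; the cup is 57 mm deep, 33 x 33 mm inside, walls along the dryer's x and y)
- cup4 (a point): centre of the inner floor of cup 4 (38 mm above the bench; the cup is 57 mm deep, 33 x 33 mm inside, walls along the dryer's x and y)
- flap (a joint): angle of the dryer's front flap: 0 is fully shut (upright), larger is open (leaning out towards the robot), up to 1.1; it stays where it is left and is pulled onto a sprung ball catch over its last 0.1 rad; getting over the catch takes about 5 N at the top edge
- flap_edge (a point): middle of the flap's steel top edge (256 mm long along the dryer's y, 10 mm thick), 76 mm from the hinge line; the grey panel below is 6 mm thick. Axes of the flap: z from the hinge to the edge, x towards the cups
- flap_hinge (a point): middle of the flap's hinge line, along the dryer's y, at the foot of the flap, 35 mm above the bench
- timer (a joint): angle of the timer knob, clockwise seen from above: 0 with its white pointer line towards the dryer's front (-x), stops at 0 and 2.5; the long tick is at 1.40
- timer_grip (a point): on the knob's vertical axis, 97 mm above the bench, at the height to grip: a black bar 46 long, 14 mm thick, 32 mm high (top 104 mm above the bench), on a disc of 48 mm diameter. The point's x axis lies along the bar; the white pointer line is on the bar's -x end
- timer_mark (a point): middle of the one long white tick (16 x 4 mm) on the pod around the knob, 46 mm from the knob's axis; the other ticks are 6 mm long
- bottle: bystander: amber bottle, 54 mm diameter, 120 mm high, origin at the centre of its underside
- jar: bystander: white jar, 60 mm diameter, 75 mm high, origin at the centre of its underside
- bowl: bystander: grey mixing bowl, 110 mm diameter, 60 mm high, origin at the centre of its underside

How it is judged:
By the outcome, as a careful person would: the job done as asked, in the order asked, and still so for the second after the job is handed in, with the robot touching nothing.
Of spatula0, spatula1, spatula2, spatula3, spatula4 only 3 to 5 are there at a start; the rules pass over those that are not, and their reading is None.
At some moment in a run one of spatula0, spatula1, spatula2, spatula3, spatula4 may be knocked a few centimetres aside while the robot is not near it.
It also fails if it takes over 210 s, if anything falls off the work surface, if the arm or the gripper's body presses on something with over 40 N, if the wrist force passes 120 N, or if a joint passes its speed limit or range.

## Working session

There is one attempt and no reset: what is moved stays moved. The work goes in short steps, Python scripts to look and compute and a tool call to move; the robot and the scene stay as the last step left them, time stands still between calls to the robot, and variables do not carry over. Pictures are saved under pics/ and viewed, at most 14 in all, crops included, and the job is handed in when it is done.

Besides the shell and the picture viewer there is one more tool, called after "Request:" as a command line: name --pt "numbers of a row" for each row, then --argument value for the rest. step_arm: Moves the arm, as the interface text tells. Its arguments: {"type":"object","properties":{"moves":{"type":"array","items":{"type":"array","items":{"type":"number"}}},"grip_force":{"type":"number"}},"required":["moves"]}

```bash
mkdir -p pics
cat > h.py <<'E'
import numpy as np, cv2
from scipy.spatial.transform import Rotation as R
from workcell import manip
def cam(name):
    o=manip.get_obs(); c=manip.camera(name)
    if name=='wrist':
        T=np.eye(4);T[:3,:3]=R.from_quat(o['ee_rot']).as_matrix();T[:3,3]=o['position']
        W=T@np.array(c['mount']); c['Rwc']=W[:3,:3]; c['C']=W[:3,3]
    else:
        Rm=cv2.Rodrigues(np.array(c['rvec'],float))[0]; c['Rwc']=Rm.T; c['C']=-Rm.T@np.array(c['tvec'],float).ravel()
    c['K']=np.array(c['K'],float); c['d']=np.array(c['dist_coeffs'],float)
    return c
def ray(c,uv):
    p=cv2.undistortPoints(np.array(uv,float).reshape(-1,1,2),c['K'],c['d']).reshape(-1,2)
    return np.c_[p,np.ones(len(p))]@c['Rwc'].T
def onz(c,uv,z):
    d=ray(c,uv); return c['C']+d*((z-c['C'][2])/d[:,2])[:,None]
def proj(c,P):
    Rm=c['Rwc'].T; return cv2.projectPoints(np.array(P,float).reshape(-1,3),cv2.Rodrigues(Rm)[0],-Rm@c['C'],c['K'],c['d'])[0].reshape(-1,2)
E
python3 - <<'E'
from h import *
o=manip.get_obs()
for k in o: print(k,np.round(o[k],3))
print(manip.grip_point_offset)
for n in ['scene','side','wrist']:
    c=cam(n); cv2.imwrite(f'pics/{n}0.png',c['image']); print(n,c['C'].round(3),c['Rwc'].round(2).tolist(),c['K'].round(0).tolist())
    if n=='wrist': print(np.array(c['mount']).round(3).tolist())
E
```

```text
clock 0.0
joint_pos [ 1.133  0.333 -0.065  1.461  0.022  1.35  -0.089]
joint_velocities [-0.     0.    -0.     0.    -0.     0.     0.001]
tau [-1.0000e-03 -6.2545e+01  4.9000e-02 -3.9160e+01  1.6000e-02  1.0000e-02
 -0.0000e+00]
position [ 0.252 -0.572  0.231]
ee_rot [ 0.979  0.206 -0.    -0.001]
ft_force [ 0.296  0.267 -0.383]
torque [ 0.012 -0.    -0.005]
grasp_force 0.0
grip_width 1.003
0.0187
scene [1.349e+00 1.000e-03 7.140e-01] [[0.06, 0.63, -0.77], [1.0, -0.04, 0.04], [-0.01, -0.77, -0.63]] [[462.0, 0.0, 319.0], [0.0, 462.0, 193.0], [0.0, 0.0, 1.0]]
side [0.175 0.807 0.771] [[-0.87, -0.31, 0.38], [-0.49, 0.53, -0.69], [0.01, -0.79, -0.61]] [[424.0, 0.0, 323.0], [0.0, 424.0, 205.0], [0.0, 0.0, 1.0]]
wrist [ 0.321 -0.543  0.373] [[0.4, -0.87, -0.27], [-0.92, -0.39, -0.12], [-0.0, 0.3, -0.96]] [[279.0, 0.0, 322.0], [0.0, 279.0, 201.0], [0.0, 0.0, 1.0]]
[[-0.0, -0.955, -0.296, 0.075], [1.0, -0.0, 0.0, 0.001], [-0.0, -0.296, 0.955, -0.142], [0.0, 0.0, 0.0, 1.0]]
```

View pics/scene0.png

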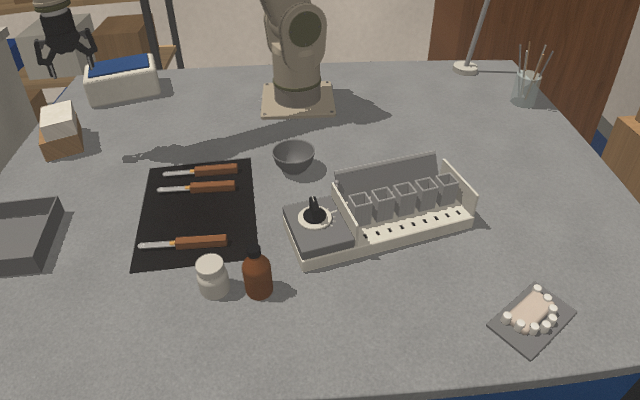

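View pics/side0.png

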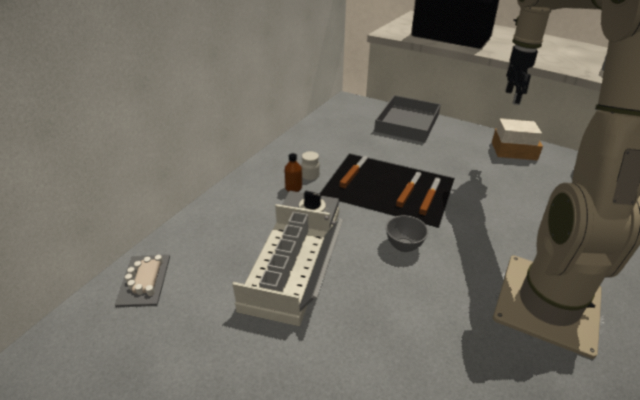

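The scene view shows three spatulas (handles around (215,170), (212,187) and (201,242)), the dryer at about (385,210), bottle, jar, and bowl. The side view agrees. Next I'll measure.

```bash
cat >> h.py <<'E'
def handles(c,z=0.013,amin=60):
    """orange handle blobs -> (centre xyz, axis direction toward blade (-y))"""
    h=cv2.cvtColor(c['image'],cv2.COLOR_BGR2HSV)
    m=cv2.inRange(h,(3,120,50),(16,255,255)); out=[]
    m=cv2.morphologyEx(m,cv2.MORPH_OPEN,np.ones((3,3)))
    for k in cv2.findContours(m,0,1)[0]:
        if cv2.contourArea(k)<amin: continue
        r=cv2.minAreaRect(k); b=cv2.boxPoints(r)
        if max(r[1])<2.*min(r[1]): continue
        e=b if np.linalg.norm(b[0]-b[1])<np.linalg.norm(b[1]-b[2]) else np.roll(b,-1,0)
        P=onz(c,[(e[0]+e[1])/2,(e[2]+e[3])/2],z)
        if P[0,1]<P[1,1]: P=P[::-1]
        out.append((r[0],P.mean(0),P[0],P[1]))
    return out
E
python3 - <<'E'
from h import *
for n in ['scene','side']:
    c=cam(n)
    for r,m,a,b in handles(c): print(n,np.round(r),m.round(4),'butt',a.round(3),'ferrule',b.round(3),'len',np.linalg.norm(a-b).round(3),'yaw',np.arctan2(*(b-a)[[1,0]]).round(3))
    if n=='scene':
        im=c['image'][140:280,270:490]; cv2.imwrite('pics/dry.png',cv2.resize(im,None,fx=3.6,fy=3.6,interpolation=cv2.INTER_CUBIC))
E
```

```text
scene [200. 239.] [ 0.6347 -0.2211  0.013 ] butt [ 0.632 -0.167  0.013] ferrule [ 0.638 -0.276  0.013] len 0.109 yaw -1.517
scene [211. 184.] [ 0.4429 -0.2209  0.013 ] butt [ 0.441 -0.166  0.013] ferrule [ 0.444 -0.276  0.013] len 0.11 yaw -1.543
scene [215. 167.] [ 0.3722 -0.2193  0.013 ] butt [ 0.368 -0.165  0.013] ferrule [ 0.377 -0.274  0.013] len 0.109 yaw -1.488
scene [563.  36.] [-0.5427  1.2228  0.013 ] butt [-0.574  1.625  0.013] ferrule [-0.512  0.821  0.013] len 0.806 yaw -1.494
side [427. 201.] [ 0.3849 -0.2217  0.013 ] butt [ 0.38  -0.155  0.013] ferrule [ 0.389 -0.288  0.013] len 0.134 yaw -1.505
side [405. 194.] [ 0.4551 -0.2229  0.013 ] butt [ 0.454 -0.157  0.013] ferrule [ 0.456 -0.289  0.013] len 0.131 yaw -1.551
side [349. 175.] [ 0.6463 -0.2261  0.013 ] butt [ 0.644 -0.162  0.013] ferrule [ 0.649 -0.29   0.013] len 0.129 yaw -1.531
side [516. 149.] [ 0.1962 -0.6906  0.013 ] butt [ 0.281 -0.678  0.013] ferrule [ 0.111 -0.703  0.013] len 0.172 yaw -2.996
```

View pics/dry.png

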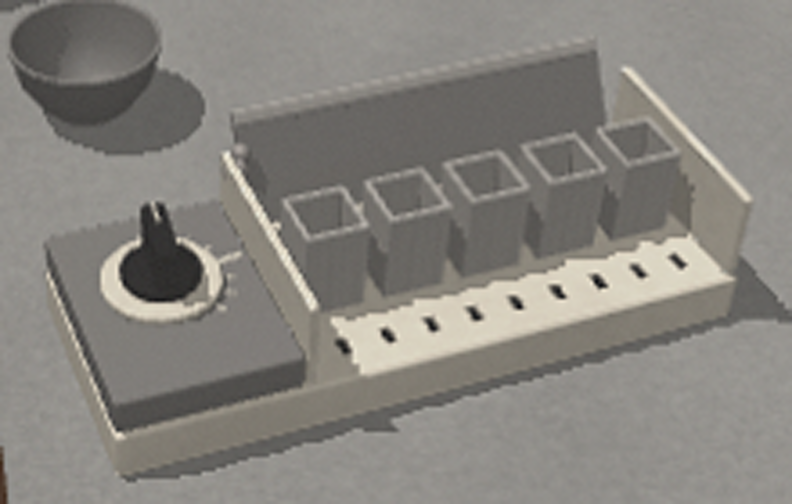

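The crop shows the flap open, five cup rims centred near crop (326,212), (407,194), (486,175), (564,157) and (639,141), the pointer on the knob facing the flap side, and the long tick at crop (230,258).

Run:
```python
from h import *
c=cam('scene')
f=lambda L:np.array(L,float)/3.6+[270,140]
r=onz(c,f([(326,212),(407,194),(486,175),(564,157),(639,141)]),.095); print(r.round(4))
d=r[4]-r[0]; print('pitch',np.linalg.norm(d)/4,'dryer yaw(y axis vs world y)',-np.arctan2(d[0],d[1]))
print('wall tops',onz(c,f([(228,155),(315,308),(627,70),(748,200)]),.095).round(3).tolist())
print('knob base ctr',onz(c,f([(160,280)]),.062).round(3),'tick',onz(c,f([(230,258)]),.06).round(3))
print('flap edge ends z.09',onz(c,f([(234,117),(595,43)]),.09).round(3).tolist())
print('hinge?',onz(c,f([(290,200)]),.04).round(3))
```

```text
[[0.621  0.1238 0.095 ]
 [0.6078 0.1732 0.095 ]
 [0.5933 0.2232 0.095 ]
 [0.5792 0.274  0.095 ]
 [0.5665 0.3242 0.095 ]]
pitch 0.05192195392921691 dryer yaw(y axis vs world y) 0.26512077217575
wall tops [[0.564, 0.072, 0.095], [0.701, 0.108, 0.095], [0.492, 0.337, 0.095], [0.627, 0.374, 0.095]]
knob base ctr [[0.637 0.027 0.062]] tick [[0.618 0.069 0.06 ]]
flap edge ends z.09 [[0.52, 0.079, 0.09], [0.453, 0.326, 0.09]]
hinge? [[0.543 0.113 0.04 ]]
```

Request:
step_arm --pt "0.3 200 350 50 0 0 1.153" --pt "0.3 200 350 50 0 0 1.153" --pt "0.3 200 350 50 0 0 1.153" --pt "0.3 200 350 50 0 0 1.153" --pt "0.3 200 350 50 0 0 1.153" --pt "0.3 200 350 50 0 0 1.153" --pt "0.3 200 350 50 0 0 1.153" --pt "0.3 200 350 50 0 0 1.153" --pt "0.3 200 350 50 0 0 1.153" --pt "0.3 200 350 50 0 0 1.153" --grip_force 40

```text
clock: 1.3
position: [0.4526, -0.2206, 0.2816]
ee_rot: [0.707, 0.707, 0.0, 0.0]
ft_force: [-0.9, -1.0, 0.3]
grip_width: 0.701
grasp_force: 0.0
```

Request:
step_arm --pt "0.3 0 0 0 0 0 0" --pt "0.3 0 0 0 0 0 0"

```text
clock: 1.5
position: [0.451, -0.2237, 0.281]
ee_rot: [0.709, 0.705, -0.0, -0.0]
ft_force: [0.3, -1.6, -0.7]
grip_width: 0.704
grasp_force: 0.0
```

Run:
```python
from h import *
o=manip.get_obs(); print(o['position'].round(4) if hasattr(o['position'],'round') else o['position'],R.from_quat(o['ee_rot']).as_matrix().round(3).tolist(),np.round(o['joint_pos'],3),o['grip_width'])
c=cam('wrist'); cv2.imwrite('pics/w1.png',c['image'])
for r,m,a,b in handles(c,amin=500): print(np.round(r),m.round(4),a.round(3),b.round(3),np.linalg.norm(a-b).round(3),'yaw',np.arctan2(*(b-a)[[1,0]]).round(3))
```

```text
[ 0.451  -0.2237  0.281 ] [[0.006, 1.0, -0.001], [1.0, -0.006, -0.0], [-0.0, -0.001, -1.0]] [ 0.801  0.067 -0.449  1.677  0.03   1.405  0.341] 0.7038760722514941
[451. 163.] [ 0.6433 -0.2218  0.013 ] [ 0.641 -0.166  0.013] [ 0.646 -0.278  0.013] 0.112 yaw -1.524
[323. 163.] [ 0.4526 -0.2203  0.013 ] [ 0.451 -0.165  0.013] [ 0.454 -0.276  0.013] 0.111 yaw -1.544
[275. 163.] [ 0.3823 -0.2198  0.013 ] [ 0.378 -0.164  0.013] [ 0.386 -0.276  0.013] 0.112 yaw -1.501
```

View pics/w1.png

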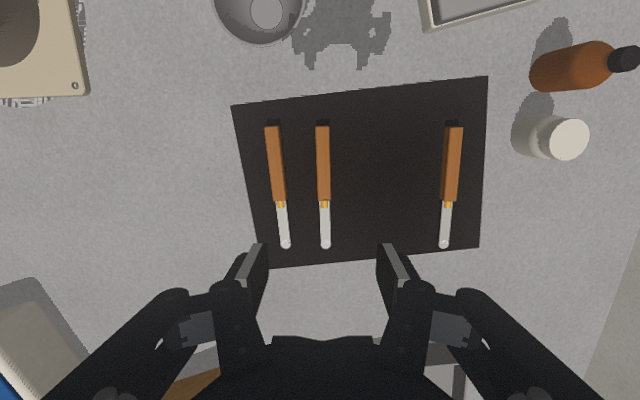

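The wrist view shows three handles on the mat at (275,163), (323,163) and (451,163), blades toward the bottom of the image.

```bash
cat >> h.py <<'E'
def go(p,z,y):
    """shift (mm) and rotvec from the measured pose to TCP p, tool z axis z, tool y axis near y"""
    o=manip.get_obs(); z=np.array(z,float); z/=np.linalg.norm(z); x=np.cross(y,z); x/=np.linalg.norm(x)
    M=np.c_[x,np.cross(z,x),z]
    rv=(R.from_matrix(M)*R.from_quat(o['ee_rot']).inv()).as_rotvec()
    print('shift',((np.array(p)-o['position'])*1000).round(1),'rot',rv.round(3)); return M
E
python3 - <<'E'
from h import *
b=np.array([np.cos(-1.544),np.sin(-1.544),0]); s=np.array([.4526,-.2203,0])
go(s+.03*b+[0,0,.12],-b*.707-np.array([0,0,.707]),[1,.027,0])
print(np.round(manip.get_obs()['position'],4))
E
```

```text
shift [   2.3  -26.7 -161. ] rot [0.785 0.008 0.031]
[ 0.4511 -0.2236  0.281 ]
```

Request:
step_arm --pt "0.5 1.5 -28 -100 0.785 0.008 0.031" --pt "0.5 1.5 -28 -161 0.785 0.008 0.031" --pt "0.5 1.5 -28 -161 0.785 0.008 0.031" --pt "0.5 1.5 -28 -161 0.785 0.008 0.031" --pt "0.5 1.5 -28 -161 0.785 0.008 0.031" --pt "0.5 1.5 -28 -161 0.785 0.008 0.031" --pt "0.5 1.5 -28 -161 0.785 0.008 0.031" --pt "0.5 1.5 -28 -161 0.785 0.008 0.031" --pt "0.5 1.5 -28 -161 0.785 0.008 0.031" --pt "0.5 1.5 -28 -161 0.785 0.008 0.031"

```text
clock: 2.55
position: [0.454, -0.2494, 0.1218]
ee_rot: [0.643, 0.664, 0.267, -0.272]
ft_force: [0.2, -0.3, -0.3]
grip_width: 0.501
grasp_force: 0.0
```

Run:
```python
from h import *
o=manip.get_obs(); print(np.round(o['position'],4),np.round(o['joint_pos'],3),R.from_quat(o['ee_rot']).as_matrix().round(3).tolist())
c=cam('scene')
for r,m,a,b in handles(c)[:4]: print(np.round(r),m.round(4))
```

```text
[ 0.454  -0.2494  0.1218] [ 1.023  0.644 -0.38   1.504 -0.356  1.561  0.787] [[-0.024, 1.0, -0.019], [0.709, 0.031, 0.704], [0.704, 0.004, -0.71]]
[200. 239.] [ 0.6347 -0.2212  0.013 ]
[224. 183.] [ 0.4416 -0.1886  0.013 ]
[563.  38.] [-0.5299  1.2159  0.013 ]
```

Request:
step_arm --pt "0.5 0 -1 -50 0 0 0" --pt "0.5 0 -1 -80 0 0 0" --pt "0.5 0 -1 -95 0 0 0" --pt "0.5 0 -1 -107 0 0 0" --pt "0.5 0 -1 -107 0 0 0" --pt "0.5 0 -1 -107 0 0 0" --pt "0.9 0 -1 -107 0 0 0" --pt "0.9 0 -1 -107 0 0 0" --pt "0.9 0 -1 -107 0 0 0" --pt "0.9 0 -1 -107 0 0 0" --grip_force 40

```text
clock: 3.6
position: [0.454, -0.2515, 0.0145]
ee_rot: [0.644, 0.663, 0.268, -0.273]
ft_force: [-0.5, -1.0, 6.4]
grip_width: 0.225
grasp_force: 40.4
```

Request:
step_arm --pt "0.9 0 0 0 0 0 0" --pt "0.9 0 0 0 0 0 0" --pt "0.9 0 0 0 0 0 0"

```text
clock: 3.9
position: [0.454, -0.2515, 0.0145]
ee_rot: [0.644, 0.663, 0.268, -0.273]
ft_force: [0.7, -2.1, 7.5]
grip_width: 0.223
grasp_force: 40.4
```

Request:
step_arm --pt "0.9 0 0 50 0 0 0" --pt "0.9 0 0 100 0 0 0" --pt "0.9 0 0 150 -0.15 0 0" --pt "0.9 0 0 200 -0.3 0 0" --pt "0.9 0 40 250 -0.45 0 0" --pt "0.9 0 80 250 -0.6 0 0" --pt "0.9 0 120 250 -0.75 0 0" --pt "0.9 0 150 250 -0.9 0 0" --pt "0.9 0 180 250 -1.05 0 0" --pt "0.9 0 200 250 -1.2 0 0"

```text
clock: 4.9
position: [0.4537, -0.0486, 0.2656]
ee_rot: [0.685, 0.698, -0.154, 0.143]
ft_force: [-0.8, -0.9, -1.5]
grip_width: 0.219
grasp_force: 39.6
```

Request:
step_arm --pt "0.9 0 0 0 -0.1 0 0" --pt "0.9 0 0 0 -0.2 0 0" --pt "0.9 0 0 0 -0.37 0 0" --pt "0.9 0 0 0 -0.37 0 0" --pt "0.9 0 0 0 -0.37 0 0" --pt "0.9 0 0 0 -0.37 0 0"

```text
clock: 5.5
position: [0.4535, -0.0515, 0.2637]
ee_rot: [0.649, 0.658, -0.279, 0.26]
ft_force: [-0.4, -0.8, -1.5]
grip_width: 0.223
grasp_force: 39.6
```

Run:
```python
from h import *
o=manip.get_obs(); print(np.round(o['position'],4),np.round(o['joint_pos'],3),R.from_quat(o['ee_rot']).as_matrix().round(3).tolist(),o['grip_width'])
c=cam('scene');cv2.imwrite('pics/s2.png',c['image'])
ex,ey=np.array([.965,.262,0]),np.array([-.262,.965,0])
go([.621,.124,.26],-.707*ey-[0,0,.707],ex)
```

```text
[ 0.4535 -0.0515  0.2637] [ 0.289  0.19  -0.839  1.843  0.764  1.68  -0.68 ] [[-0.021, 1.0, -0.019], [0.709, 0.001, -0.705], [-0.705, -0.028, -0.709]] 0.22326702108053517
shift [167.5 175.8  -4. ] rot [ 0.001 -0.028  0.265]
```

View pics/s2.png

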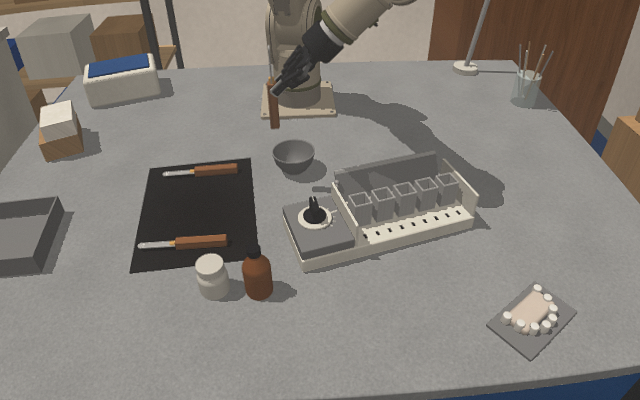

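The view shows the spatula hanging upright at (275,100) in the gripper, and two left on the mat. Moving above the nearest end cup.

Request:
step_arm --pt "0.9 40 44 10 0 -0.028 0.1" --pt "0.9 80 88 10 0 -0.028 0.2" --pt "0.9 120 132 6 0 -0.028 0.265" --pt "0.9 167 176 -4 0 -0.028 0.265" --pt "0.9 167 176 -4 0 -0.028 0.265" --pt "0.9 167 176 -4 0 -0.028 0.265" --pt "0.9 167 176 -4 0 -0.028 0.265" --pt "0.9 167 176 -4 0 -0.028 0.265"

```text
clock: 6.35
position: [0.6203, 0.1235, 0.2606]
ee_rot: [0.561, 0.733, -0.233, 0.305]
ft_force: [-0.4, -0.2, 0.6]
grip_width: 0.223
grasp_force: 39.7
```

Run:
```python
from h import *
o=manip.get_obs(); print(np.round(o['position'],4),np.round(o['joint_pos'],3),R.from_quat(o['ee_rot']).as_matrix().round(3).tolist(),o['grip_width'])
c=cam('wrist');cv2.imwrite('pics/w3.png',c['image'])
```

```text
[0.6203 0.1235 0.2606] [-0.064  0.597 -0.839  1.411  1.065  1.825 -0.652] [[-0.185, 0.965, 0.186], [0.68, 0.262, -0.685], [-0.71, 0.0, -0.705]] 0.2231717193982156
```

View pics/w3.png

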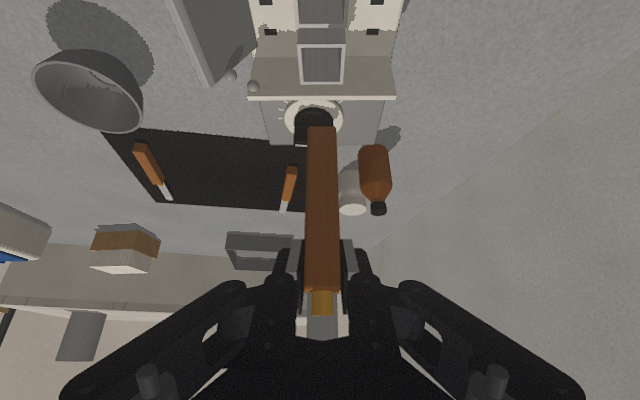

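The wrist view shows cup 0's rim at about (298–347, 43–84) and the spatula's butt at (321,127), both centred on the same column. I'll refine the numbers with an enlarged crop.

Run:
```python
from h import *
im=cv2.imread('pics/w3.png'); cv2.imwrite('pics/w3c.png',cv2.resize(im[0:150,240:400],None,fx=4,fy=4,interpolation=cv2.INTER_CUBIC))
```

```text
(no output)
```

View pics/w3c.png

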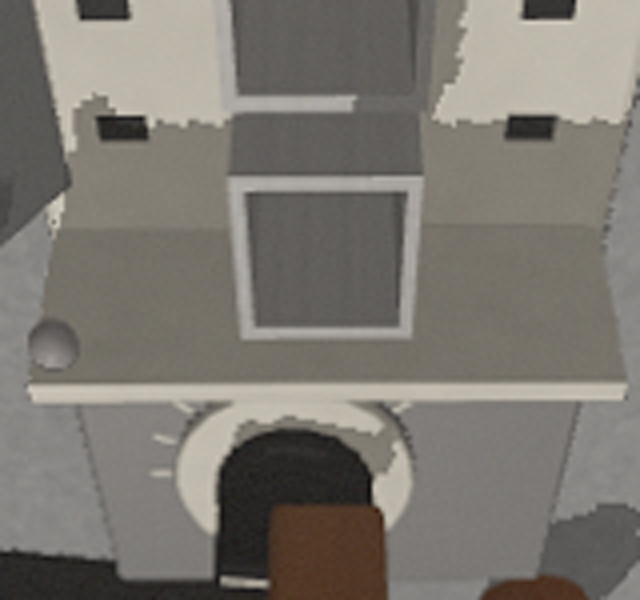

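Run:
```python
from h import *
o=manip.get_obs(); p=np.array(o['position']); M=R.from_quat(o['ee_rot']).as_matrix()
c=cam('wrist'); f=lambda L:np.array(L,float)/4+[240,0]
q=onz(c,f([(228,177),(424,177),(411,339),(241,339)]),.095); print(q.round(4).tolist(),'ctr',q.mean(0).round(4),[np.linalg.norm(q[i]-q[i-1]).round(4) for i in range(4)])
d=ray(c,f([(272,506),(383,506),(310,500)])); ey=np.array([-.262,.965,0])
t=(ey@(p+.01*ey-c['C']))/(d@ey); b=c['C']+d*t[:,None]; print('butt edge',b.round(4).tolist(),np.linalg.norm(b[1]-b[0]))
print('axis ctr',((b[0]+b[1])/2-.01*ey).round(4),p.round(4))
```

```text
[[0.5967, 0.1338, 0.095], [0.6344, 0.144, 0.095], [0.6446, 0.1061, 0.095], [0.607, 0.0959, 0.095]] ctr [0.6207 0.1199 0.095 ] [np.float64(0.0393), np.float64(0.039), np.float64(0.0393), np.float64(0.039)]
butt edge [[0.6083, 0.1306, 0.176], [0.6264, 0.1355, 0.176], [0.6145, 0.1323, 0.1746]] 0.018730443322207968
axis ctr [0.6199 0.1234 0.176 ] [0.6202 0.1235 0.2609]
```

Request:
step_arm --pt "0.9 0.7 -3 -30 0 0 0" --pt "0.9 0.7 -3 -60 0 0 0" --pt "0.9 0.7 -3 -80 0 0 0" --pt "0.9 0.7 -3 -95 0 0 0" --pt "0.9 0.7 -3 -110 0 0 0" --pt "0.9 0.7 -3 -125 0 0 0" --pt "0.9 0.7 -3 -134 0 0 0" --pt "0.9 0.7 -3 -134 0 0 0"

```text
clock: 7.25
position: [0.6215, 0.1221, 0.1259]
ee_rot: [0.56, 0.734, -0.233, 0.306]
ft_force: [0.1, -1.0, 2.4]
grip_width: 0.221
grasp_force: 39.8
```

Request:
step_arm --pt "0.9 0 0 -3 0 0 0" --pt "0.9 0 0 -3 0 0 0" --pt "0.9 0 0 -3 0 0 0"

```text
clock: 7.55
position: [0.622, 0.1217, 0.1257]
ee_rot: [0.561, 0.733, -0.233, 0.307]
ft_force: [-3.9, -0.2, 17.5]
grip_width: 0.221
grasp_force: 41.2
```

Request:
step_arm --pt "0.9 0 0 2 0 0 0" --pt "0.65 0 0 2 0 0 0" --pt "0.5 0 0 2 0 0 0" --pt "0.5 0 0 2 0 0 0" --pt "0.5 -3 10 12 0 0 0" --pt "0.5 -8 29 32 0 0 0" --pt "0.5 -13 48 52 0 0 0" --pt "0.5 -21 77 82 0 0 0" --pt "0.5 -31 116 152 0 0 0" --pt "0.5 -31 116 152 0 0 0"

```text
clock: 8.55
position: [0.5887, 0.2414, 0.2777]
ee_rot: [0.559, 0.735, -0.232, 0.305]
ft_force: [-0.8, -0.0, 0.2]
grip_width: 0.501
grasp_force: 0.0
```

Run:
```python
from h import *
o=manip.get_obs(); print(np.round(o['position'],4),np.round(o['joint_pos'],3))
c=cam('wrist');c2=cam('scene');c3=cam('side')
cv2.imwrite('pics/m4.png',np.hstack([c['image'][:,120:520],c2['image'][40:280,130:530].repeat(1,0) if 0 else cv2.resize(c2['image'][60:300,150:490],(400,400))]))
for n,x in(('scene',c2),('side',c3)):
  for r,m,a,b in handles(x): print(n,np.round(r),m.round(4),np.arctan2(*(b-a)[[1,0]]).round(3))
```

```text
[0.5887 0.2414 0.2777] [-0.286  0.685 -0.841  1.245  1.058  1.982 -0.734]
scene [200. 239.] [ 0.6347 -0.2212  0.013 ] -1.522
scene [215. 167.] [ 0.3727 -0.2179  0.013 ] -1.466
side [298. 210.] [0.6941 0.01   0.013 ] -1.012
side [427. 201.] [ 0.3844 -0.2216  0.013 ] -1.524
side [349. 175.] [ 0.646  -0.2245  0.013 ] -1.531
side [509. 150.] [ 0.2201 -0.6704  0.013 ] -0.308
```

View pics/m4.png

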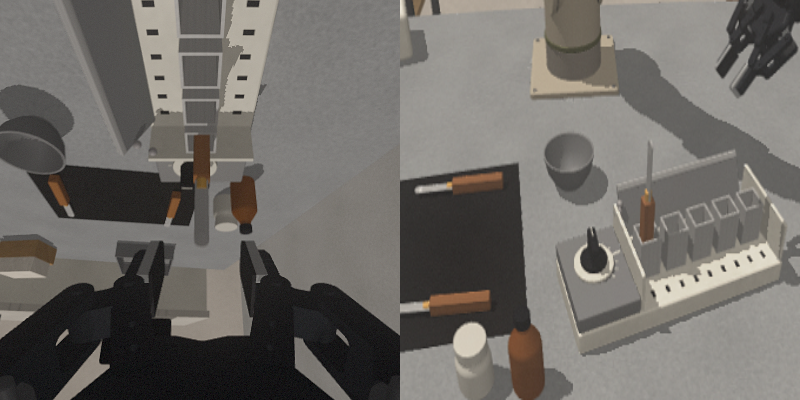

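Spatula in cup 0 stands upright (right panel at (648,215)), and the other two on the mat haven't moved. Next, the nearer spatula.

Run:
```python
from h import *
b=np.array([np.cos(-1.501),np.sin(-1.501),0]); s=np.array([.3823,-.2198,0])
go(s+.03*b+[0,0,.14],-b*.707-np.array([0,0,.707]),[-b[1],b[0],0])
```

```text
shift [-205.  -490.4 -136.4] rot [ 1.551  0.267 -0.156]
```

Request:
step_arm --pt "0.5 -20 0 45 0 0 0" --pt "0.5 -60 -20 90 0 0 0" --pt "0.5 -100 -50 90 0.155 0.027 -0.016" --pt "0.5 -125 -90 90 0.31 0.053 -0.031" --pt "0.5 -145 -135 80 0.465 0.08 -0.047" --pt "0.5 -165 -180 70 0.62 0.107 -0.062" --pt "0.5 -180 -225 60 0.775 0.133 -0.078" --pt "0.5 -190 -270 50 0.93 0.16 -0.094" --pt "0.5 -200 -315 40 1.086 0.187 -0.109" --pt "0.5 -205 -360 20 1.24 0.214 -0.125"

```text
clock: 9.7
position: [0.3922, -0.0822, 0.3098]
ee_rot: [0.651, 0.748, 0.096, -0.082]
ft_force: [1.9, -0.5, -0.8]
grip_width: 0.499
grasp_force: 0.0
```

Run:
```python
from h import *
b=np.array([np.cos(-1.501),np.sin(-1.501),0]); s=np.array([.3823,-.2198,0])
go(s+.03*b+[0,0,.14],-b*.707-np.array([0,0,.707]),[-b[1],b[0],0])
```

```text
shift [  -7.8 -167.5 -169.8] rot [ 0.528  0.091 -0.052]
```

Request:
step_arm --pt "0.5 -6 -50 -30 0.15 0.03 -0.015" --pt "0.5 -6 -90 -60 0.3 0.055 -0.03" --pt "0.5 -8 -130 -100 0.45 0.08 -0.045" --pt "0.5 -8 -167 -140 0.528 0.091 -0.052" --pt "0.5 -8 -167 -168 0.528 0.091 -0.052" --pt "0.5 -8 -167 -168 0.528 0.091 -0.052" --pt "0.5 -8 -167 -168 0.528 0.091 -0.052" --pt "0.5 -8 -167 -168 0.528 0.091 -0.052" --pt "0.5 -8 -167 -168 0.528 0.091 -0.052"

```text
clock: 10.6
position: [0.3861, -0.2467, 0.1427]
ee_rot: [0.628, 0.679, 0.258, -0.279]
ft_force: [-0.9, 1.2, 0.9]
grip_width: 0.504
grasp_force: 0.0
```

Run:
```python
from h import *
b=np.array([np.cos(-1.501),np.sin(-1.501),0]); s=np.array([.3823,-.2198,0])
go(s+.03*b+[0,0,.017],-b*.707-np.array([0,0,.707]),[-b[1],b[0],0])
print(np.round(manip.get_obs()['joint_pos'],3))
c=cam('wrist'); cv2.imwrite('pics/w5.png',c['image'])
```

```text
shift [  -1.7   -3.1 -125.7] rot [ 0.006 -0.001 -0.008]
[ 0.865  0.511 -0.078  1.625 -0.438  1.638  0.977]
```

View pics/w5.png

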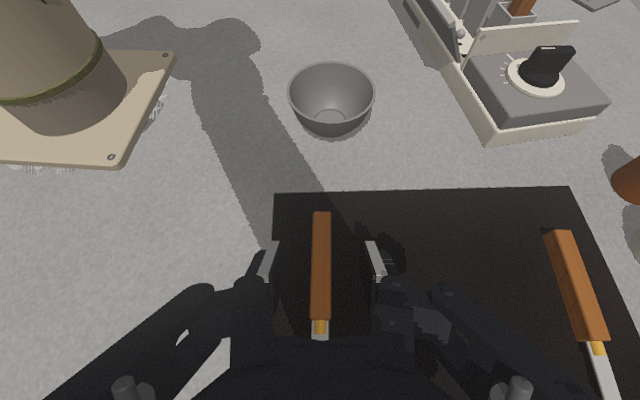

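The wrist view shows the handle at (321,265), centred and aligned between the open fingers. Descending to grip.

Request:
step_arm --pt "0.5 -1 -3 -50 0 0 0" --pt "0.5 -1 -3 -90 0 0 0" --pt "0.5 -1 -3 -112 0 0 0" --pt "0.5 -1 -3 -126 0 0 0" --pt "0.5 -1 -3 -126 0 0 0" --pt "0.5 -1 -3 -126 0 0 0" --pt "0.9 -1 -3 -126 0 0 0" --pt "0.9 -1 -3 -126 0 0 0" --pt "0.9 -1 -3 -126 0 0 0" --pt "0.9 -1 -3 -126 0 0 0"

```text
clock: 11.65
position: [0.3847, -0.2507, 0.0157]
ee_rot: [0.629, 0.678, 0.258, -0.28]
ft_force: [0.2, -1.8, 8.3]
grip_width: 0.225
grasp_force: 39.8
```

Request:
step_arm --pt "0.9 0 0 0 0 0 0" --pt "0.9 0 0 50 0 0 0" --pt "0.9 0 0 100 0 0 0" --pt "0.9 0 0 150 -0.15 -0.01 0" --pt "0.9 0 0 200 -0.3 -0.02 0" --pt "0.9 20 40 250 -0.45 -0.03 0" --pt "0.9 40 80 270 -0.6 -0.04 0" --pt "0.9 60 120 270 -0.75 -0.05 0" --pt "0.9 80 150 270 -0.9 -0.06 0" --pt "0.9 80 150 270 -0.9 -0.06 0"

```text
clock: 12.65
position: [0.4667, -0.0895, 0.2863]
ee_rot: [0.675, 0.735, -0.043, 0.044]
ft_force: [0.2, 0.8, -1.5]
grip_width: 0.222
grasp_force: 39.4
```

Run:
```python
from h import *
print(np.round(manip.get_obs()['position'],3),np.round(manip.get_obs()['joint_pos'],3))
ex,ey=np.array([.965,.262,0]),np.array([-.262,.965,0])
cup1=np.array([.6207,.1205,0])+.052*ey; print(cup1)
go(cup1+[0,0,.27],-.707*ey-[0,0,.707],ex)
```

```text
[ 0.467 -0.09   0.286] [ 0.4   -0.025 -0.386  1.758  0.116  1.399  0.079]
[0.607076 0.17068  0.      ]
shift [140.4 260.2 -16.3] rot [-0.652 -0.119  0.176]
```

Request:
step_arm --pt "0.9 0 45 0 -0.13 -0.02 0.035" --pt "0.9 0 90 0 -0.26 -0.05 0.07" --pt "0.9 0 135 0 -0.39 -0.07 0.105" --pt "0.9 0 180 0 -0.52 -0.095 0.14" --pt "0.9 0 225 0 -0.652 -0.119 0.176" --pt "0.9 20 265 0 -0.652 -0.119 0.176" --pt "0.9 60 265 -5 -0.652 -0.119 0.176" --pt "0.9 105 265 -10 -0.652 -0.119 0.176" --pt "0.9 140 260 -16 -0.652 -0.119 0.176" --pt "0.9 140 260 -16 -0.652 -0.119 0.176"

```text
clock: 13.65
position: [0.6071, 0.1565, 0.2661]
ee_rot: [0.569, 0.728, -0.234, 0.301]
ft_force: [0.1, -0.6, -0.9]
grip_width: 0.219
grasp_force: 39.4
```

Request:
step_arm --pt "0.9 0 0 0 0 0 0" --pt "0.9 0 0 0 0 0 0" --pt "0.9 0 0 0 0 0 0"

```text
clock: 13.95
position: [0.6034, 0.1604, 0.2689]
ee_rot: [0.568, 0.73, -0.231, 0.302]
ft_force: [0.1, -0.3, -0.4]
grip_width: 0.219
grasp_force: 39.4
```

Run:
```python
from h import *
print(np.round(manip.get_obs()['position'],3),np.round(manip.get_obs()['joint_pos'],3))
ex,ey=np.array([.965,.262,0]),np.array([-.262,.965,0])
go([.6071,.1707,.127],-.707*ey-[0,0,.707],ex)
c=cam('wrist'); cv2.imwrite('pics/w6.png',cv2.resize(c['image'][0:180,220:420],None,fx=4,fy=4)[:600])
```

```text
[0.603 0.16  0.269] [-0.2    0.569 -0.722  1.378  0.981  1.834 -0.673]
shift [   3.7   10.3 -141.9] rot [-0.006  0.004  0.014]
```

View pics/w6.png

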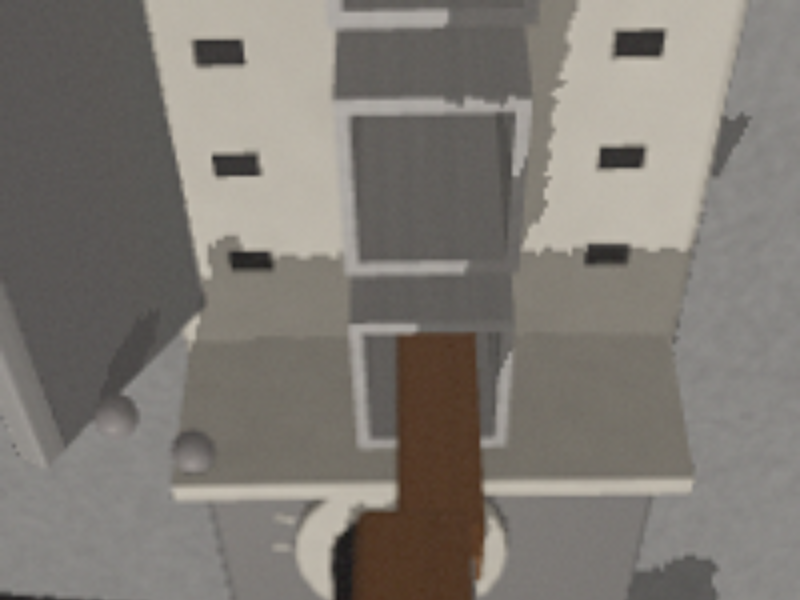

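The crop shows the cup 1 rim (334–533, 99–275), the first spatula standing in cup 0, and the carried butt edge at about (358–472, 513).

Run:
```python
from h import *
o=manip.get_obs(); p=np.array(o['position']); c=cam('wrist'); f=lambda L:np.array(L,float)/4+[220,0]
q=onz(c,f([(334,101),(533,99),(514,272),(345,275)]),.095); print('ctr',q.mean(0).round(4),[np.linalg.norm(q[i]-q[i-1]).round(4) for i in range(4)])
d=ray(c,f([(358,513),(472,513)])); ey=np.array([-.262,.965,0])
t=(ey@(p+.01*ey-c['C']))/(d@ey); b=c['C']+d*t[:,None]; print('axis ctr',((b[0]+b[1])/2-.01*ey).round(4),p.round(4),np.linalg.norm(b[1]-b[0]))
```

```text
ctr [0.6068 0.1702 0.095 ] [np.float64(0.0387), np.float64(0.0388), np.float64(0.0384), np.float64(0.0379)]
axis ctr [0.6049 0.1607 0.1851] [0.6035 0.1603 0.269 ] 0.019250435412499385
```

Request:
step_arm --pt "0.9 2.6 10 0 0 0 0" --pt "0.9 2.6 10 -30 0 0 0" --pt "0.9 2.6 10 -60 0 0 0" --pt "0.9 2.6 10 -80 0 0 0" --pt "0.9 2.6 10 -95 0 0 0" --pt "0.9 2.6 10 -110 0 0 0" --pt "0.9 2.6 10 -125 0 0 0" --pt "0.9 2.6 10 -136 0 0 0" --pt "0.9 2.6 10 -136 0 0 0"

```text
clock: 14.95
position: [0.6063, 0.1695, 0.1308]
ee_rot: [0.568, 0.73, -0.233, 0.302]
ft_force: [0.3, 0.3, -0.7]
grip_width: 0.222
grasp_force: 39.5
```

Request:
step_arm --pt "0.9 0 0 -3 0 0 0" --pt "0.9 0 0 -5 0 0 0" --pt "0.9 0 0 -7 0 0 0" --pt "0.9 0 0 -7 0 0 0"

```text
clock: 15.35
position: [0.6071, 0.1701, 0.1267]
ee_rot: [0.568, 0.729, -0.231, 0.303]
ft_force: [0.8, 1.3, 4.8]
grip_width: 0.218
grasp_force: 40.0
```

Request:
step_arm --pt "0.9 0 0 0 0 0 0" --pt "0.65 0 0 1 0 0 0" --pt "0.5 0 0 1 0 0 0" --pt "0.5 0 0 1 0 0 0" --pt "0.5 -3 10 12 0 0 0" --pt "0.5 -8 29 32 0 0 0" --pt "0.5 -13 48 62 0 0 0" --pt "0.5 -35 60 102 0 0 0" --pt "0.5 -70 60 152 0 0 0" --pt "0.5 -100 60 200 0 0 0"

```text
clock: 16.35
position: [0.5143, 0.2312, 0.3123]
ee_rot: [0.567, 0.73, -0.232, 0.302]
ft_force: [0.0, -0.3, 0.7]
grip_width: 0.5
grasp_force: 0.0
```

Run:
```python
from h import *
c2=cam('scene');c3=cam('side')
for n,x in(('scene',c2),('side',c3)):
  for r,m,a,b in handles(x): print(n,np.round(r),m.round(4),np.arctan2(*(b-a)[[1,0]]).round(3))
b=np.array([np.cos(-1.524),np.sin(-1.524),0]); s=np.array([.6433,-.2218,0])
go(s+.03*b+[0,0,.14],-b*.707-np.array([0,0,.707]),[-b[1],b[0],0]); print(manip.get_obs()['position'])
```

```text
scene [200. 239.] [ 0.6347 -0.2211  0.013 ] -1.517
side [294. 217.] [0.6872 0.0396 0.013 ] -1.006
side [349. 175.] [ 0.646  -0.2245  0.013 ] -1.531
side [515. 149.] [ 0.1974 -0.6882  0.013 ] -3.094
shift [ 131.3 -485.4 -177.4] rot [ 1.545  0.245 -0.154]
[0.51337082 0.2336403  0.31738645]
```

Request:
step_arm --pt "0.5 -20 -40 20 0 0 0" --pt "0.5 -40 -80 20 0.155 0.025 -0.015" --pt "0.5 -40 -125 20 0.31 0.05 -0.03" --pt "0.5 -40 -170 20 0.465 0.075 -0.046" --pt "0.5 -40 -215 20 0.62 0.1 -0.06" --pt "0.5 -40 -260 10 0.775 0.123 -0.077" --pt "0.5 -20 -300 10 0.93 0.15 -0.09" --pt "0.5 0 -340 0 1.085 0.172 -0.108" --pt "0.5 25 -380 0 1.24 0.196 -0.123" --pt "0.5 25 -380 0 1.24 0.196 -0.123"

```text
clock: 17.45
position: [0.5421, -0.1562, 0.3089]
ee_rot: [0.657, 0.716, 0.168, -0.167]
ft_force: [-0.9, 0.6, -1.9]
grip_width: 0.502
grasp_force: 0.0
```

Run:
```python
from h import *
b=np.array([np.cos(-1.524),np.sin(-1.524),0]); s=np.array([.6433,-.2218,0])
go(s+.03*b+[0,0,.14],-b*.707-np.array([0,0,.707]),[-b[1],b[0],0])
c=cam('scene'); print('jar',onz(c,[(213,280)],.0375),'bottle',onz(c,[(258,290)],.01))
```

```text
shift [ 102.6  -95.6 -168.9] rot [ 0.305  0.041 -0.031]
jar [[ 0.77274486 -0.17301997  0.0375    ]] bottle [[ 0.77886735 -0.08978164  0.01      ]]
```

Request:
step_arm --pt "0.5 35 -35 -30 0.1 0.013 -0.01" --pt "0.5 70 -70 -60 0.2 0.026 -0.02" --pt "0.5 102 -95 -100 0.305 0.041 -0.031" --pt "0.5 102 -95 -140 0.305 0.041 -0.031" --pt "0.5 102 -95 -168 0.305 0.041 -0.031" --pt "0.5 102 -95 -168 0.305 0.041 -0.031" --pt "0.5 102 -95 -168 0.305 0.041 -0.031" --pt "0.5 102 -95 -168 0.305 0.041 -0.031" --pt "0.5 102 -95 -168 0.305 0.041 -0.031"

```text
clock: 18.4
position: [0.6441, -0.2452, 0.1461]
ee_rot: [0.636, 0.672, 0.263, -0.273]
ft_force: [0.4, 0.6, 1.2]
grip_width: 0.501
grasp_force: 0.0
```

Run:
```python
from h import *
b=np.array([np.cos(-1.524),np.sin(-1.524),0]); s=np.array([.6433,-.2218,0])
go(s+.03*b+[0,0,.017],-b*.707-np.array([0,0,.707]),[-b[1],b[0],0])
c=cam('wrist')
for r,m,a,bb in handles(c,amin=500): print(np.round(r),m.round(4),np.arctan2(*(bb-a)[[1,0]]).round(3),np.linalg.norm(a-bb))
```

```text
shift [   0.6   -6.6 -129.1] rot [ 0.007  0.008 -0.007]
[320. 269.] [ 0.6417 -0.2188  0.013 ] -1.515 0.11271632505596929
```

Request:
step_arm --pt "0.5 0 -6 -50 0.007 0.008 -0.007" --pt "0.5 0 -6 -90 0.007 0.008 -0.007" --pt "0.5 0 -6 -115 0.007 0.008 -0.007" --pt "0.5 0 -6 -129 0.007 0.008 -0.007" --pt "0.5 0 -6 -129 0.007 0.008 -0.007" --pt "0.5 0 -6 -129 0.007 0.008 -0.007" --pt "0.9 0 -6 -129 0.007 0.008 -0.007" --pt "0.9 0 -6 -129 0.007 0.008 -0.007" --pt "0.9 0 -6 -129 0.007 0.008 -0.007" --pt "0.9 0 -6 -129 0.007 0.008 -0.007"

```text
clock: 19.45
position: [0.6441, -0.2516, 0.0156]
ee_rot: [0.638, 0.667, 0.264, -0.278]
ft_force: [-0.0, -2.3, 6.9]
grip_width: 0.217
grasp_force: 40.1
```

Request:
step_arm --pt "0.9 0 0 0 0 0 0" --pt "0.9 0 0 50 0 0 0" --pt "0.9 0 0 100 0 0 0" --pt "0.9 -20 0 150 -0.15 0 0" --pt "0.9 -55 0 200 -0.3 0 0" --pt "0.9 -90 30 250 -0.45 0 0" --pt "0.9 -125 60 290 -0.6 0 0" --pt "0.9 -160 95 290 -0.75 0 0" --pt "0.9 -180 130 290 -0.9 0 0" --pt "0.9 -180 130 290 -0.9 0 0"

```text
clock: 20.45
position: [0.4619, -0.1148, 0.3063]
ee_rot: [0.693, 0.718, -0.053, 0.031]
ft_force: [1.5, 0.7, -0.3]
grip_width: 0.218
grasp_force: 39.5
```

Run:
```python
from h import *
print(np.round(manip.get_obs()['position'],3),np.round(manip.get_obs()['joint_pos'],3))
ex,ey=np.array([.965,.262,0]),np.array([-.262,.965,0])
cup=np.array([.6068,.1702,0])+.052*ey; print(cup)
go(cup+[0,0,.27],-.707*ey-[0,0,.707],ex)
```

```text
[ 0.462 -0.115  0.306] [ 0.4   -0.008 -0.336  1.701  0.119  1.47   0.087]
[0.593176 0.22038  0.      ]
shift [131.2 335.2 -36.3] rot [-0.656 -0.131  0.234]
```

Request:
step_arm --pt "0.9 0 45 0 -0.11 -0.02 0.04" --pt "0.9 0 90 0 -0.22 -0.045 0.08" --pt "0.9 0 135 0 -0.33 -0.065 0.12" --pt "0.9 0 180 0 -0.44 -0.087 0.16" --pt "0.9 0 225 0 -0.55 -0.11 0.2" --pt "0.9 0 270 0 -0.656 -0.131 0.234" --pt "0.9 15 310 0 -0.656 -0.131 0.234" --pt "0.9 50 340 -10 -0.656 -0.131 0.234" --pt "0.9 90 340 -20 -0.656 -0.131 0.234" --pt "0.9 131 335 -36 -0.656 -0.131 0.234"

```text
clock: 21.45
position: [0.5952, 0.2163, 0.2675]
ee_rot: [0.565, 0.733, -0.23, 0.3]
ft_force: [0.4, 0.7, -0.6]
grip_width: 0.22
grasp_force: 39.5
```

Request:
step_arm --pt "0.9 0 0 0 0 0 0" --pt "0.9 0 0 0 0 0 0" --pt "0.9 0 0 0 0 0 0"

```text
clock: 21.75
position: [0.5935, 0.2146, 0.2682]
ee_rot: [0.566, 0.732, -0.231, 0.3]
ft_force: [-0.7, 0.4, -0.2]
grip_width: 0.217
grasp_force: 39.5
```

Run:
```python
from h import *
print(np.round(manip.get_obs()['position'],3),np.round(manip.get_obs()['joint_pos'],3))
ex,ey=np.array([.965,.262,0]),np.array([-.262,.965,0])
go([.5932,.2204,.127],-.707*ey-[0,0,.707],ex)
c=cam('wrist'); cv2.imwrite('pics/w7.png',cv2.resize(c['image'][0:150,220:420],None,fx=4,fy=4))
```

```text
[0.593 0.215 0.268] [-0.303  0.622 -0.711  1.299  0.975  1.893 -0.71 ]
shift [  -0.3    5.8 -141.2] rot [-0.008 -0.001  0.009]
```

View pics/w7.png

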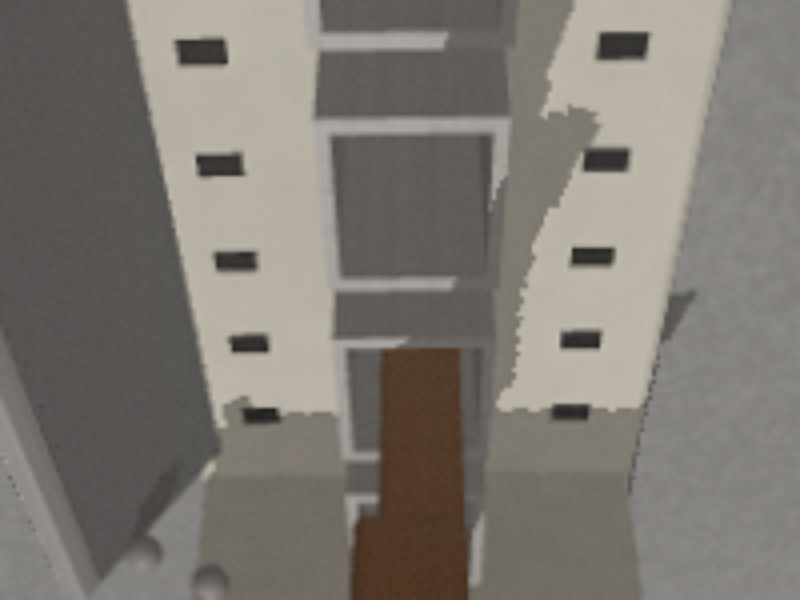

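The crop shows the empty cup 2 rim (315–511, 118–292), cup 1's spatula behind it, and the carried butt edge at (356–468, 518).

Run:
```python
from h import *
o=manip.get_obs(); p=np.array(o['position']); c=cam('wrist'); f=lambda L:np.array(L,float)/4+[220,0]
q=onz(c,f([(315,119),(511,118),(495,287),(327,292)]),.095); print('ctr',q.mean(0).round(4),[np.linalg.norm(q[i]-q[i-1]).round(4) for i in range(4)])
d=ray(c,f([(356,518),(468,518)])); ey=np.array([-.262,.965,0])
t=(ey@(p+.01*ey-c['C']))/(d@ey); b=c['C']+d*t[:,None]; print('axis ctr',((b[0]+b[1])/2-.01*ey).round(4),p.round(4),np.linalg.norm(b[1]-b[0]))
```

```text
ctr [0.5929 0.2205 0.095 ] [np.float64(0.0395), np.float64(0.0387), np.float64(0.0384), np.float64(0.0382)]
axis ctr [0.594  0.2148 0.1854] [0.5934 0.2147 0.2685] 0.018899892460275958
```

Request:
step_arm --pt "0.9 -1 5.7 0 0 0 0" --pt "0.9 -1 5.7 -30 0 0 0" --pt "0.9 -1 5.7 -60 0 0 0" --pt "0.9 -1 5.7 -80 0 0 0" --pt "0.9 -1 5.7 -95 0 0 0" --pt "0.9 -1 5.7 -110 0 0 0" --pt "0.9 -1 5.7 -125 0 0 0" --pt "0.9 -1 5.7 -136 0 0 0" --pt "0.9 -1 5.7 -136 0 0 0"

```text
clock: 22.75
position: [0.5928, 0.2192, 0.1299]
ee_rot: [0.565, 0.732, -0.233, 0.3]
ft_force: [0.2, -0.1, -1.2]
grip_width: 0.22
grasp_force: 39.6
```

Request:
step_arm --pt "0.9 0 0 -3 0 0 0" --pt "0.9 0 0 -5 0 0 0" --pt "0.9 0 0 -7 0 0 0" --pt "0.9 0 0 -7 0 0 0"

```text
clock: 23.15
position: [0.5934, 0.2198, 0.1255]
ee_rot: [0.566, 0.732, -0.231, 0.301]
ft_force: [0.7, 0.3, 4.0]
grip_width: 0.221
grasp_force: 40.0
```

Request:
step_arm --pt "0.9 0 0 0 0 0 0" --pt "0.65 0 0 1 0 0 0" --pt "0.5 0 0 1 0 0 0" --pt "0.5 0 0 1 0 0 0" --pt "0.5 -3 10 12 0 0 0" --pt "0.5 -8 29 32 0 0 0" --pt "0.5 -13 48 62 0 0 0" --pt "0.5 -35 60 102 0 0 0" --pt "0.5 -70 60 132 0 0 0" --pt "0.5 -110 60 152 0 0 0"

```text
clock: 24.15
position: [0.4818, 0.2809, 0.2791]
ee_rot: [0.566, 0.732, -0.23, 0.3]
ft_force: [-0.4, -0.1, 0.7]
grip_width: 0.498
grasp_force: 0.0
```

Run:
```python
from h import *
ex,ey=np.array([.965,.262,0]),np.array([-.262,.965,0])
go(np.array([.5932,.2204,.2])+.06*ey-.17*ex,[0,0,-1],ex)
print(np.array([.5932,.2204,.2])+.06*ey-.17*ex)
c=cam('scene'); cv2.imwrite('pics/s8.png',cv2.resize(c['image'][110:310,120:500],None,fx=2,fy=2))
```

```text
shift [-68.4 -47.2 -79.1] rot [0.749 0.202 0.011]
[0.41343 0.23376 0.2    ]
```

View pics/s8.png

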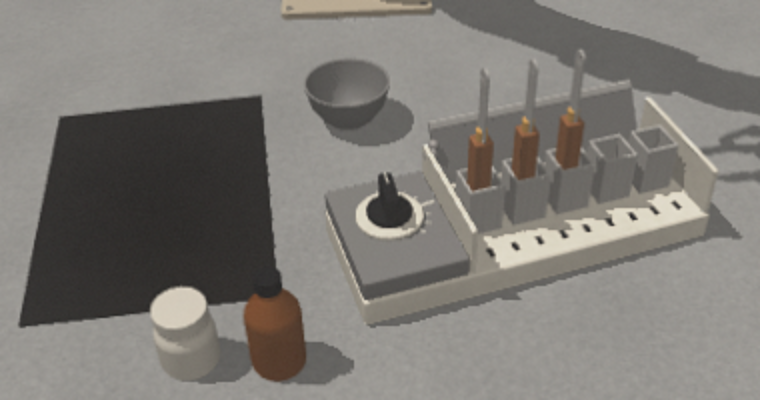

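All three stand upright in cups 0–2, the mat is empty, and the flap is still open. Now the flap.

Request:
step_arm --pt "1 -30 -15 0 0.1 0.03 0" --pt "1 -68 -47 0 0.22 0.06 0" --pt "1 -68 -47 0 0.34 0.09 0.005" --pt "1 -68 -47 0 0.46 0.12 0.005" --pt "1 -68 -47 -30 0.58 0.155 0.01" --pt "1 -68 -47 -60 0.749 0.202 0.011" --pt "1 -68 -47 -79 0.749 0.202 0.011" --pt "1 -68 -47 -79 0.749 0.202 0.011" --pt "1 -68 -47 -79 0.749 0.202 0.011" --pt "1 -68 -47 -79 0.749 0.202 0.011"

```text
clock: 25.2
position: [0.4151, 0.2344, 0.1989]
ee_rot: [0.606, 0.796, -0.001, 0.001]
ft_force: [0.4, -0.1, -0.5]
grip_width: -0.005
grasp_force: 0.0
```

Run:
```python
from h import *
ex,ey=np.array([.965,.262,0]),np.array([-.262,.965,0])
go(np.array([.5932,.2204,.085])+.06*ey-.17*ex,[0,0,-1],ex); print(np.round(manip.get_obs()['joint_pos'],3),manip.get_obs()['position'])
c=cam('side'); cv2.imwrite('pics/side9.png',cv2.resize(c['image'][150:330,200:440],None,fx=3,fy=3))
```

```text
shift [  -1.6   -0.6 -113.9] rot [ 0.002  0.001 -0.005]
[ 0.223  0.093 -0.864  1.846  0.078  1.236 -0.394] [0.41507306 0.23438824 0.19885157]
```

View pics/side9.png

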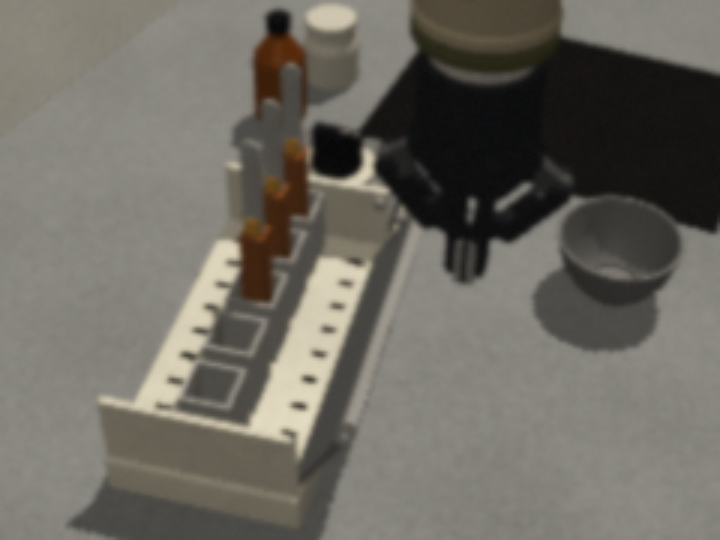

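Side view: the gripper is in front of the open flap, above the bowl's height, and the spatulas stand. Lowering and beginning the push, shifted toward the empty cups.

Request:
step_arm --pt "1 -9 28 0 0 0 0" --pt "1 -9 28 -50 0 0 0" --pt "1 -9 28 -90 0 0 0" --pt "1 -9 28 -110 0 0 0" --pt "1 -9 28 -110 0 0 0" --pt "1 5 32 -110 0 0 0" --pt "1 15 34.5 -110 0 0 0" --pt "1 25 37 -110 0 0 0" --pt "1 35 40 -110 0 0 0" --pt "1 44 42 -110 0 0 0"

```text
clock: 26.25
position: [0.4569, 0.2752, 0.089]
ee_rot: [0.606, 0.795, -0.004, -0.001]
ft_force: [-40.7, -16.2, 61.4]
grip_width: 0.002
grasp_force: 32.3
```

Request:
step_arm --pt "1 5 1.3 0 0 0 0" --pt "1 10 2.6 0 0 0 0" --pt "1 15 4 0 0 0 0" --pt "1 20 5.2 0 0 0 0"

```text
clock: 26.65
position: [0.4789, 0.2803, 0.088]
ee_rot: [0.607, 0.795, -0.002, 0.0]
ft_force: [-3.4, -0.4, 2.3]
grip_width: -0.002
grasp_force: 1.8
```

Run:
```python
from h import *
c=cam('side'); a=cv2.resize(c['image'][170:330,200:400],None,fx=2,fy=2)
c=cam('scene'); b=cv2.resize(c['image'][120:280,300:500],None,fx=2,fy=2)
cv2.imwrite('pics/m10.png',np.hstack([a,b]))
print(manip.get_obs()['ft_force'],manip.get_obs()['position'])
```

```text
[ 0.62551939 -0.59152409 -0.25048275] [0.47989582 0.28008614 0.08769959]
```

View pics/m10.png

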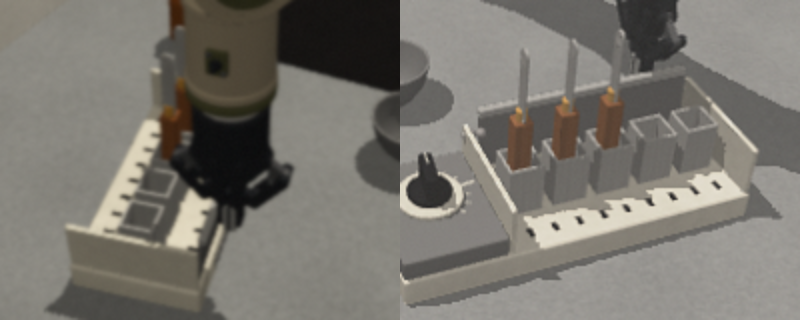

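The flap has swung up partway and rests against the fingers, with contact force back to about zero. Continuing in small steps.

Request:
step_arm --pt "1 3 0.8 2 0 0 0" --pt "1 5 1.3 4 0 0 0" --pt "1 7 1.8 4 0 0 0" --pt "1 8 2.1 4 0 0 0" --pt "1 8 2.1 4 0 0 0"

```text
clock: 27.25
position: [0.4864, 0.2817, 0.0915]
ee_rot: [0.607, 0.795, -0.002, 0.0]
ft_force: [-5.9, -2.4, 4.7]
grip_width: -0.005
grasp_force: 3.3
```

Request:
step_arm --pt "1 2 0.5 0 0 0 0" --pt "1 4 1 0 0 0 0" --pt "1 6 1.6 0 0 0 0" --pt "1 6 1.6 0 0 0 0"

```text
clock: 27.65
position: [0.4871, 0.2821, 0.091]
ee_rot: [0.606, 0.795, -0.008, -0.002]
ft_force: [-32.8, -15.5, 27.4]
grip_width: 0.0
grasp_force: 18.6
```

The upward force component suggests the sloped finger linkage, not the tip, meets the edge. I'll back off, turn the tool a quarter so the flat side of the fingers faces the flap, and look.

Request:
step_arm --pt "1 -10 -3 0 0 0 0" --pt "1 -40 -11 20 0 0 0" --pt "1 -40 -11 60 0 0 0.15" --pt "1 -40 -11 60 0 0 0.3" --pt "1 -40 -11 60 0 0 0.45"

```text
clock: 28.15
position: [0.4541, 0.2728, 0.1529]
ee_rot: [0.412, 0.911, -0.0, 0.002]
ft_force: [-0.5, -0.3, -0.1]
grip_width: 0.001
grasp_force: 0.0
```

Request:
step_arm --pt "1 0 0 0 0 0 0.15" --pt "1 0 0 0 0 0 0.3" --pt "1 0 0 0 0 0 0.45" --pt "1 0 0 0 0 0 0.6" --pt "1 0 0 0 0 0 0.75" --pt "1 0 0 0 0 0 0.9" --pt "1 0 0 0 0 0 1.05" --pt "1 0 0 0 0 0 1.12" --pt "1 0 0 0 0 0 1.12" --pt "1 0 0 0 0 0 1.12"

```text
clock: 29.15
position: [0.4534, 0.2724, 0.1515]
ee_rot: [-0.131, 0.991, -0.0, 0.001]
ft_force: [-0.3, -0.0, 0.1]
grip_width: 0.001
grasp_force: 0.0
```

Run:
```python
from h import *
ex,ey=np.array([.965,.262,0]),np.array([-.262,.965,0])
go(np.array([.5932,.2204,.1])+.085*ey-.125*ex,[0,0,-1],ey); print(manip.get_obs()['position'],np.round(manip.get_obs()['joint_pos'],2))
c=cam('scene'); b=cv2.resize(c['image'][130:260,300:500],None,fx=4,fy=4,interpolation=cv2.INTER_CUBIC)
cv2.imwrite('pics/s11.png',b)
```

```text
shift [ -3.1  -2.8 -51.5] rot [0.001 0.003 0.002]
[0.45336075 0.27242994 0.15147157] [ 0.32  0.39 -1.13  1.77  0.38  1.22  0.92]
```

View pics/s11.png

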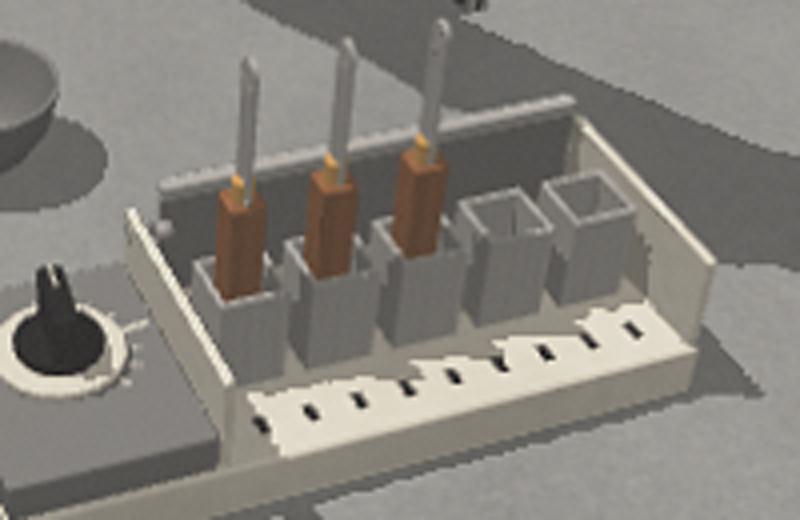

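The view shows the flap nearly upright, its edge at crop (165,187)–(573,100), but I can't tell yet whether it's on the catch. Pushing with the finger flats.

Request:
step_arm --pt "1 -3 -3 -30 0 0 0" --pt "1 -3 -3 -51 0 0 0" --pt "1 -3 -3 -51 0 0 0" --pt "1 7 0 -51 0 0 0" --pt "1 16 2 -51 0 0 0" --pt "1 23 4 -51 0 0 0" --pt "1 28 5 -51 0 0 0" --pt "1 32 6 -51 0 0 0"

```text
clock: 30.0
position: [0.4858, 0.2788, 0.1007]
ee_rot: [-0.132, 0.991, -0.0, 0.001]
ft_force: [-0.4, 0.2, -0.7]
grip_width: 0.003
grasp_force: 0.0
```

Run:
```python
from h import *
c=cam('scene'); ex,ey=np.array([.965,.262,0]),np.array([-.262,.965,0]); k=np.array([.5932,.2204,0])
for z in (.108,.111):
  P=onz(c,np.array([(165,187),(573,100)])/4+[300,130],z); print(z,[( (p-k)@ex).round(4) for p in P],[((p-k)@ey).round(3) for p in P])
print('tcp',(manip.get_obs()['position']-k)@ex,manip.get_obs()['ft_force'])
P=onz(c,np.array([(130,212),(580,118)])/4+[300,130],.095); print('wall',[( (p-k)@ex).round(4) for p in P])
```

```text
0.108 [np.float64(-0.0666), np.float64(-0.068)] [np.float64(-0.118), np.float64(0.135)]
0.111 [np.float64(-0.063), np.float64(-0.0643)] [np.float64(-0.12), np.float64(0.132)]
tcp -0.08799446403580521 [ 0.14846606 -0.0156924   0.71982695]
wall [np.float64(-0.0677), np.float64(-0.0664)]
```

Request:
step_arm --pt "1 3 0.8 0 0 0 0" --pt "1 6 1.6 0 0 0 0" --pt "1 9 2.4 0 0 0 0" --pt "1 9 2.4 0 0 0 0"

```text
clock: 30.45
position: [0.49, 0.2802, 0.0999]
ee_rot: [-0.133, 0.991, -0.002, -0.003]
ft_force: [-21.1, -8.7, 15.2]
grip_width: 0.001
grasp_force: 11.1
```

Request:
step_arm --pt "1 2 0.5 0 0 0 0" --pt "1 4 1 0 0 0 0" --pt "1 4 1 0 0 0 0"

```text
clock: 30.75
position: [0.4903, 0.2803, 0.0996]
ee_rot: [-0.134, 0.991, -0.004, -0.006]
ft_force: [-37.3, -16.8, 29.4]
grip_width: -0.002
grasp_force: 20.8
```

Hard stop at the position where the edge lines up with the wall fronts, at far above the 5 N catch force. Backing off to check.

Request:
step_arm --pt "1 -5 -1 0 0 0 0" --pt "1 -30 -8 0 0 0 0" --pt "1 -60 -16 30 0 0 0" --pt "1 -60 -16 80 0 0 0" --pt "1 -60 -16 130 0 0 0" --pt "1 -60 -16 180 0 0 0"

```text
clock: 31.35
position: [0.4375, 0.2658, 0.2824]
ee_rot: [-0.133, 0.991, -0.001, 0.001]
ft_force: [0.4, 0.2, 0.1]
grip_width: -0.0
grasp_force: 0.0
```

Run:
```python
from h import *
c=cam('scene'); a=cv2.resize(c['image'][140:240,300:500],None,fx=4,fy=4,interpolation=cv2.INTER_CUBIC)
old=cv2.imread('pics/s11.png')[40:240]
cv2.imwrite('pics/s12.png',np.vstack([a[:300],cv2.resize(old,(800,200))]))
np.save('now.npy',c['image'])
print(manip.get_obs()['position'])
```

```text
[0.43954829 0.26814685 0.29012293]
```

View pics/s12.png

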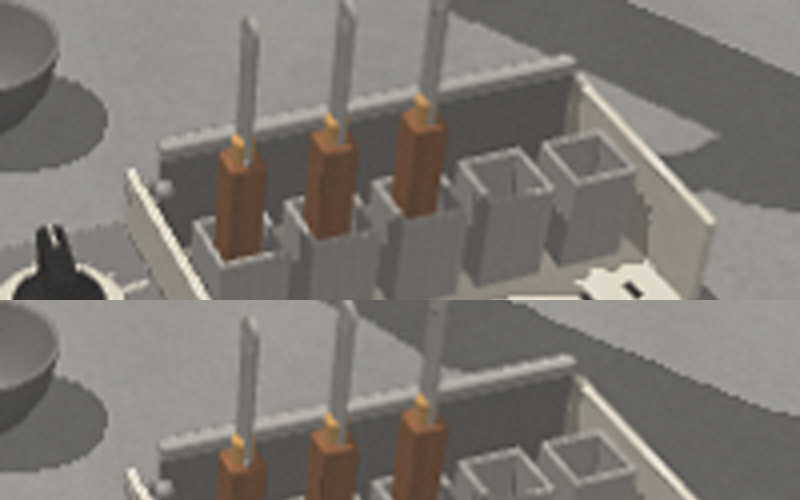

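Flap edge is identical before and after the last firm push: it is seated. I have reached my picture allowance, so the knob will be measured numerically only.

Request:
step_arm --pt "0.5 0 -50 0 0 0 0" --pt "0.5 0 -100 0 0 0 0" --pt "0.5 0 -150 0 0 0 0" --pt "0.5 10 -195 0 0 0 0" --pt "0.5 45 -230 -5 0 0 0" --pt "0.5 90 -241 -10 0 0 0" --pt "0.5 135 -241 -15 0 0 0" --pt "0.5 170 -241 -20 0 0 0" --pt "0.5 198 -241 -20 0 0 0" --pt "0.5 198 -241 -20 0 0 0"

```text
clock: 32.4
position: [0.6381, 0.025, 0.2583]
ee_rot: [-0.132, 0.991, 0.001, 0.0]
ft_force: [-0.6, -0.4, -0.4]
grip_width: 0.499
grasp_force: 0.0
```

Request:
step_arm --pt "0.5 0 0 0 0 0 0" --pt "0.5 0 0 0 0 0 0" --pt "0.5 0 0 0 0 0 0"

```text
clock: 32.7
position: [0.6355, 0.0248, 0.2612]
ee_rot: [-0.133, 0.991, -0.001, 0.002]
ft_force: [0.5, -0.0, 0.2]
grip_width: 0.502
grasp_force: 0.0
```

```bash
cat > knob.py <<'E'
from h import *
ex,ey=np.array([.965,.262,0]),np.array([-.262,.965,0])
def run(ax=(.637,.027)):
    o=manip.get_obs(); c=cam('wrist'); im=c['image']; g=cv2.cvtColor(im,cv2.COLOR_BGR2GRAY); ax=np.array([*ax,0])
    print('tcp',np.round(o['position'],4),'knob px',proj(c,ax+[0,0,.062]).round(0))
    def top(z,s=.0004,h=.06):   # rectified top view at height z, x right, y up
        n=int(2*h/s); u=np.arange(n)*s-h; X,Y=np.meshgrid(u,-u)
        P=proj(c,np.c_[X.ravel()+ax[0],Y.ravel()+ax[1],np.full(n*n,z)]).astype(np.float32)
        return cv2.remap(g,P[:,0].reshape(n,n),P[:,1].reshape(n,n),1),X,Y
    t,X,Y=top(.062); r=np.hypot(X,Y)
    for lo in (190,):
        m=((t>lo)&(r<.055)).astype(np.uint8); n,l,st,ce=cv2.connectedComponentsWithStats(m)
        for i in range(1,n):
            if st[i,4]>15:
                xy=np.array([X[0,0]+ce[i][0]*.0004,Y[0,0]-ce[i][1]*.0004]); e=xy@ex[:2],xy@ey[:2]
                print('bright z.06 area mm2',(st[i,4]*.16).round(1),'ctr ex,ey',np.round(e,4),'ang',np.arctan2(e[1],-e[0]).round(3),'bbox',st[i,:4])
    t,X,Y=top(.104); r=np.hypot(X,Y); m=((t>150)&(r<.027)).astype(np.uint8); n,l,st,ce=cv2.connectedComponentsWithStats(m)
    for i in range(1,n):
        if st[i,4]>10:
            xy=np.array([X[0,0]+ce[i][0]*.0004,Y[0,0]-ce[i][1]*.0004]); e=xy@ex[:2],xy@ey[:2]
            print('bright z.104 area',(st[i,4]*.16).round(1),'ex,ey',np.round(e,4),'ang',np.arctan2(e[1],-e[0]).round(3),cv2.minAreaRect(np.argwhere(l==i)[:,::-1].astype(np.float32)))
    return c,g,t
if __name__=='__main__':
    c,g,t=run(); print('\n'.join(''.join(' .:-=+*#%@'[min(9,int(v)//24)] for v in r) for r in cv2.resize(t,(75,38),interpolation=cv2.INTER_AREA)))
E
python3 knob.py
```

```text
tcp [0.6355 0.0248 0.2612] knob px [[325. 179.]]
bright z.06 area mm2 3.2 ctr ex,ey [-0.0085  0.0297] ang 1.293 bbox [107  82   7   5]
bright z.06 area mm2 3.7 ctr ex,ey [-0.0256 -0.001 ] ang -0.038 bbox [ 88 163   4  11]
bright z.06 area mm2 3.5 ctr ex,ey [ 0.0262 -0.014 ] ang -2.65 bbox [218 165  11   5]
bright z.06 area mm2 3.4 ctr ex,ey [-0.0346 -0.0033] ang -0.094 bbox [ 67 176   4  10]
bright z.06 area mm2 2.6 ctr ex,ey [ 0.0224 -0.018 ] ang -2.465 bbox [214 176   4   7]
bright z.06 area mm2 4.8 ctr ex,ey [-0.0258 -0.007 ] ang -0.264 bbox [ 89 178   7  12]
bright z.06 area mm2 7.8 ctr ex,ey [-0.0296 -0.0196] ang -0.584 bbox [ 86 210  14  15]
bright z.06 area mm2 5.1 ctr ex,ey [-0.0004 -0.0289] ang -1.559 bbox [160 217  17   6]
bright z.06 area mm2 3.4 ctr ex,ey [-0.0064 -0.0276] ang -1.343 bbox [147 219  10   4]
bright z.06 area mm2 4.5 ctr ex,ey [ 0.0066 -0.0351] ang -1.757 bbox [183 227  13   8]
bright z.06 area mm2 6.7 ctr ex,ey [-0.0224 -0.0286] ang -0.907 bbox [109 230  14   9]
bright z.104 area 172.6 ex,ey [-0.0011  0.0216] ang 1.518 ((129.49192810058594, 98.3834152221679
[... 2954 characters left out ...]
++++++++++++++++
=+++++++++++++++++++++*#################**+++++++++++++++++++++++++++++++++
+=++++++++++++++++++++++++******#****++++++++++++++++++++++++++++++++==++++
*==++++++++++++++++++++++++++++++++++++++++++++++++++++++++++++++++++++++++
++=++++++++++++++++++++++++++++++++++++++++++++++++++++=+++++++++++++++++++
+*==+++++++++++++++++++++++++++++++++++++++++++++++++++++++++++++++++++++++
+++=+++++++++++++++++++++++++++++++++++++++++++++++++++++++++++++++++++++++
+++==++++++++++++++++++++++++++++++++++++++++++++++*+++++++++++++++++++++++
++++=++++++++++++++++++++++++++++++++++++++++++++++++++++++++++++++++++++++
++++==+++++++++++++++++++++++++++++++++++++++++++++++++++++++++++++++++++++
```

Numeric top view: the pointer line's direction gives a current timer angle of about 0.12, with the knob axis near (0.637, 0.024). Gripping the bar now.

Request:
step_arm --pt "0.5 1.5 -0.6 -50 0 0 -0.124" --pt "0.5 1.5 -0.6 -100 0 0 -0.124" --pt "0.5 1.5 -0.6 -140 0 0 -0.124" --pt "0.5 1.5 -0.6 -165 0 0 -0.124" --pt "0.5 1.5 -0.6 -180 0 0 -0.124" --pt "0.5 1.5 -0.6 -180 0 0 -0.124" --pt "0.75 1.5 -0.6 -180 0 0 -0.124" --pt "0.95 1.5 -0.6 -180 0 0 -0.124" --pt "0.95 1.5 -0.6 -180 0 0 -0.124" --pt "0.95 1.5 -0.6 -180 0 0 -0.124" --grip_force 30

```text
clock: 33.75
position: [0.6387, 0.0257, 0.0826]
ee_rot: [-0.071, 0.997, -0.0, 0.003]
ft_force: [-1.1, 3.8, 6.1]
grip_width: 0.159
grasp_force: 33.1
```

Request:
step_arm --pt "0.95 0 0 0 0 0 0" --pt "0.95 0 0 0 0 0 0"

```text
clock: 33.95
position: [0.6387, 0.0257, 0.0826]
ee_rot: [-0.071, 0.997, -0.0, 0.003]
ft_force: [-0.9, 4.5, 8.0]
grip_width: 0.154
grasp_force: 33.1
```

Request:
step_arm --pt "0.95 0 0 0 0 0 -0.12" --pt "0.95 0 0 0 0 0 -0.24" --pt "0.95 0 0 0 0 0 -0.36" --pt "0.95 0 0 0 0 0 -0.48" --pt "0.95 0 0 0 0 0 -0.6" --pt "0.95 0 0 0 0 0 -0.72" --pt "0.95 0 0 0 0 0 -0.84" --pt "0.95 0 0 0 0 0 -0.96" --pt "0.95 0 0 0 0 0 -1.08" --pt "0.95 0 0 0 0 0 -1.2"

```text
clock: 34.95
position: [0.6375, 0.0236, 0.0826]
ee_rot: [0.507, 0.862, -0.002, 0.001]
ft_force: [-10.0, -2.8, 13.5]
grip_width: 0.151
grasp_force: 34.0
```

Request:
step_arm --pt "0.95 0 0 0 0 0 -0.076" --pt "0.95 0 0 0 0 0 -0.076" --pt "0.95 0 0 0 0 0 -0.076" --pt "0.95 0 0 0 0 0 -0.076"

```text
clock: 35.35
position: [0.6374, 0.0235, 0.0826]
ee_rot: [0.537, 0.843, -0.002, 0.001]
ft_force: [-9.3, -2.6, 14.1]
grip_width: 0.155
grasp_force: 34.0
```

Run:
```python
from h import *
M=R.from_quat(manip.get_obs()['ee_rot']).as_matrix(); print(np.arctan2(M[1,0],M[0,0]),'want x axis (mod pi)',.265+np.pi-1.4)
```

```text
2.007005896805347 want x axis (mod pi) 2.0065926535897933
```

Tool is at the wanted angle. Release, rise, and re-measure.

Request:
step_arm --pt "0.7 0 0 0 0 0 0" --pt "0.5 0 0 0 0 0 0" --pt "0.5 0 0 0 0 0 0" --pt "0.5 0 0 40 0 0 0" --pt "0.5 0 0 90 0 0 0" --pt "0.5 0 0 140 0 0 0" --pt "0.5 0 0 178 0 0 0" --pt "0.5 0 0 178 0 0 0" --pt "0.5 0 0 178 0 0 0"

```text
clock: 36.25
position: [0.6379, 0.0244, 0.259]
ee_rot: [0.537, 0.843, -0.001, 0.001]
ft_force: [0.6, 0.1, -0.9]
grip_width: 0.498
grasp_force: 0.0
```

Run:
```python
from knob import *
c,g,t=run((.637,.0242))
print('\n'.join(''.join(' .:-=+*#%@'[min(9,int(v)//24)] for v in r) for r in cv2.resize(t,(75,38),interpolation=cv2.INTER_AREA)))
```

```text
tcp [0.6379 0.0244 0.259 ] knob px [[322. 176.]]
bright z.06 area mm2 226.9 ctr ex,ey [-0.0229 -0.0175] ang -0.652 bbox [ 67 167  97  71]
bright z.104 area 303.0 ex,ey [ 0.0191 -0.0033] ang -2.97 ((197.14691162109375, 140.64028930664062), (104.17936706542969, 37.909523010253906), 88.68309020996094)
bright z.104 area 26.7 ex,ey [-0.003   0.0121] ang 1.33 ((134.74246215820312, 122.34720611572266), (39.80946350097656, 4.318058013916016), 65.3764419555664)
bright z.104 area 270.9 ex,ey [-0.0174 -0.0104] ang -0.539 ((109.99754333496094, 179.29750061035156), (105.37284851074219, 36.32417678833008), 45.473506927490234)
+++++++++++++=++++***########***+++++++++++++++++++++++++++++++++++++++=+++
++++++==+++**#########***+++++++++++++++++++++++++++++++++++++++++++++++=++
++++**#########***++++++++++++++++++++++++++++++++++++++++++++++++++++++=++
########**+++++++++++*##+++++++++++++++++++++++++++++++++++++++++++++++++=+
#**+++++++++++++++++++*#*+++++++++=++++++++++++++++++++++++++++++++++++++==
+++++++++++++++++++++++*#*++===-==-====**+++++++++++++++++++++++++++++++++=
++++++++++++++++++++++++
[... 1707 characters left out ...]
++++++++++++++++
++++++=++++++++++++++++++++++++++++++++++++++++++++++++++++++++++++++++++++
+++++++=+++++++++++++++++++++++++++++++++++++++++++++++++++++++++++++++++++
+++++++=+++++++++++++++++++++++++++++++++++++++++++++++++++++++++++++++++++
++++++++=++++++++++++++++++++++++++++++++++++++++++++++++++++++++++++++++++
+++++++++++++++++++++++++++++++++++++++++++++++++++++++++++++++++++++++++++
+++++++++++++++++++++++++++++++++++++++++++++++++++++++++++++++++++++++++++
+++++++++++++++++++++++++++++++++++++++++++++++++++++++++++++++++++++++++++
+++++++++++++++++++++++++++++++++++++++++++++++++++++++++++++++++++++++++++
+++++++++++++++++++++++++++++++++++++++++++++++++++++++++++++++++++++++++++
```

Pointer reads about 1.406 against the dryer frame. A direct comparison with the tick as final check, plus the flap and spatulas.

Run:
```python
from h import *
c=cam('wrist'); g=cv2.cvtColor(c['image'],cv2.COLOR_BGR2GRAY); s=.0004
for z,lo,rm,RM in ((.060,145,.036,.056),(.104,150,0,.022)):
    u=np.arange(300)*s-.06; X,Y=np.meshgrid(u,-u); P=proj(c,np.c_[X.ravel()+.637,Y.ravel()+.0242,np.full(90000,z)]).astype(np.float32)
    t=cv2.remap(g,P[:,0].reshape(300,300),P[:,1].reshape(300,300),1); r=np.hypot(X,Y); m=((t>lo)&(r>rm)&(r<RM)).astype(np.uint8)
    n,l,st,ce=cv2.connectedComponentsWithStats(m)
    for i in range(1,n):
        if st[i,4]<60: continue
        q=np.c_[X[l==i],Y[l==i]]; vx,vy,x0,y0=cv2.fitLine((q*1000).astype(np.float32),2,0,.01,.01).ravel(); d=np.degrees(np.arctan2(vy,vx))
        print(z,'area',round(st[i,4]*.16,1),'ctr mm',(q.mean(0)*1000).round(1),'ctr dir deg',np.degrees(np.arctan2(*q.mean(0)[::-1])).round(1),'line dir',d.round(1))
c=cam('scene'); old=np.load('now.npy'); d=cv2.absdiff(c['image'],old).max(2)
print('changed px, cups area',(d[140:230,345:470]>40).sum(),'jar/bottle',(d[240:305,190:280]>40).sum())
```

```text
0.06 area 77.8 ctr mm [-20.3  41.3] ctr dir deg 116.1 line dir -65.1
0.06 area 16.2 ctr mm [ 9.9 39.5] ctr dir deg 75.9 line dir 79.5
0.06 area 14.1 ctr mm [22.6 33.3] ctr dir deg 55.8 line dir 56.1
0.06 area 17.1 ctr mm [-29.7  28.6] ctr dir deg 136.2 line dir -46.4
0.06 area 16.6 ctr mm [-37.5  16.8] ctr dir deg 155.9 line dir -21.2
0.06 area 18.9 ctr mm [-40.9   3. ] ctr dir deg 175.7 line dir -6.9
0.06 area 90.6 ctr mm [-18.1 -26.7] ctr dir deg -124.1 line dir -37.8
0.06 area 20.8 ctr mm [-40. -11.] ctr dir deg -164.6 line dir 14.1
0.06 area 14.4 ctr mm [ 25.9 -25.1] ctr dir deg -44.1 line dir 47.8
0.104 area 25.6 ctr mm [-5.9 10.9] ctr dir deg 118.7 line dir -65.5
0.104 area 142.1 ctr mm [17.5 -3.8] ctr dir deg -12.1 line dir 77.7
0.104 area 104.3 ctr mm [ -8.5 -16.6] ctr dir deg -117.2 line dir -26.2
changed px, cups area 2642 jar/bottle 0
```

The pointer line (114.5°) matches the tick (114.9°). The changes in the cup area are probably the arm occluding it, so I'll move the arm clear and compare again.

Request:
step_arm --pt "0.5 0 -20 50 0 0 0" --pt "0.5 -40 -50 80 0 0 0" --pt "0.5 -80 -80 80 0 0 0" --pt "0.5 -120 -110 80 0 0 0" --pt "0.5 -150 -150 80 0 0 0" --pt "0.5 -170 -190 80 0 0 0" --pt "0.5 -190 -230 80 0 0 0" --pt "0.5 -200 -270 80 0 0 0" --pt "0.5 -200 -300 80 0 0 0" --pt "0.5 -200 -300 80 0 0 0"

```text
clock: 37.4
position: [0.4355, -0.2803, 0.3364]
ee_rot: [0.54, 0.842, -0.001, -0.001]
ft_force: [-0.8, 0.0, 0.1]
grip_width: 0.501
grasp_force: 0.0
```

Run:
```python
from h import *
c=cam('scene'); old=np.load('now.npy'); f=lambda i:cv2.inRange(cv2.cvtColor(i,cv2.COLOR_BGR2HSV),(3,120,50),(16,255,255))[140:230,340:470]
for n,i in(('old',old),('now',c['image'])):
    print(n,[(k[4],*k[:4]) for k in cv2.connectedComponentsWithStats(f(i))[2][1:] if k[4]>20])
d=cv2.absdiff(c['image'],old).max(2); ys,xs=np.where(d[130:230,335:485]>40); print(len(ys), (ys.min()+130,ys.max()+130,xs.min()+335,xs.max()+335) if len(ys) else '')
e=cv2.cvtColor(c['image'],6).astype(int); eo=cv2.cvtColor(old,6).astype(int)
for x in (365,425,435): print(x,e[150:200,x].tolist()[:36:2],eo[150:200,x].tolist()[:36:2])
```

```text
old [(np.int32(26), np.int32(61), np.int32(28), np.int32(10), np.int32(6)), (np.int32(23), np.int32(38), np.int32(33), np.int32(7), np.int32(6)), (np.int32(21), np.int32(15), np.int32(38), np.int32(7), np.int32(6))]
now [(np.int32(26), np.int32(61), np.int32(28), np.int32(10), np.int32(6)), (np.int32(29), np.int32(38), np.int32(33), np.int32(10), np.int32(6)), (np.int32(24), np.int32(15), np.int32(38), np.int32(7), np.int32(6))]
3248 (np.int64(130), np.int64(189), np.int64(335), np.int64(484))
365 [98, 98, 99, 98, 99, 97, 98, 96, 98, 100, 169, 129, 106, 78, 77, 77, 75, 72] [154, 153, 153, 150, 152, 150, 150, 147, 149, 148, 172, 129, 105, 80, 78, 76, 78, 71]
425 [152, 150, 146, 151, 172, 101, 95, 80, 81, 80, 80, 80, 81, 75, 137, 103, 104, 106] [151, 150, 146, 152, 171, 100, 95, 79, 79, 80, 80, 81, 79, 75, 138, 104, 103, 106]
435 [152, 152, 157, 169, 100, 89, 83, 81, 81, 79, 81, 81, 81, 119, 116, 116, 112, 156] [101, 106, 159, 171, 100, 90, 80, 78, 78, 79, 79, 80, 77, 116, 117, 115, 110, 155]
```

The flap edge and all three spatulas are unchanged; only shadows moved. Handing in.

```bash
python3 -c "
from workcell import manip; print(manip.hand_in())"
```

```text
the job is handed in; nothing more can be done
None
```

Handed in: all three spatulas stand blade up in cups 0–2, the flap was then pushed shut onto its stop, and the timer pointer is within about 0.4° of the long tick; two caveats: the first flap push briefly peaked at about 75 N at the wrist, which may count against the 40 N limit if it was the gripper's body pressing, and I viewed 16 pictures against the allowed 14.

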